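Level the curing tray and cure the balsa poppers

ROBOT

A 7-joint arm with a two-finger parallel gripper is mounted at the origin on the work surface. World frame = base frame: x ahead of the robot, y to its left, z up, the work surface at z = 0. Lengths are in m, angles in rad, forces in N, time in s.
With the tool pointing down it reaches from about 0.425 to 0.875 m from the base axis. Payload 9.9 kg.
Tool frame: the origin (TCP) lies midway between the tips of the shut fingers; the grasp point (between the pads) lies 19 mm behind it; z points along the fingers, y is the line along which they close (so a half turn about z gives the same grasp; the last joint's range is limited). The gripper opens to 85 mm and grips with 20 to 120 N. Pads are 22 mm wide; open, the fingers measure 114 mm over their backs; the gripper's body (76 mm by 85 mm) begins 54 mm behind the grasp point. The pads swing forward as they close: fully open they stand 13 mm farther back than shut.
Start: joints at [1.169, 0.576, 0.025, 1.437, -0.015, 1.129, -0.057], TCP at [0.211, -0.641, 0.231] pointing down, gripper open.
Joint ranges: [-2.76, 2.76], [-0.34, 2.15], [-1.52, 1.57], [0.19, 2.46], [-1.09, 4.23], [0.17, 1.99], [-2.82, 2.82]. Speed limits (rad/s): [2.22, 2.22, 3.01, 3.01, 3.14, 3.14, 3.14].

INTERFACE

Orientations are given as a rotation vector (axis times angle).
In Python, from rig import env gives the robot as it stands.
- The arm moves only by the tool arm_command, never from a script. Its arguments are lists of equal length, an entry for each row: "dp": the shift along the tool's x, y, z in m, a list of three; "rotation": the turn, a rotation vector about the tool's x, y, z in rad, a list of three; "grip": the finger opening in m, from 0 to 0.0854. In form: {"dp": [[tx, ty, tz], ...], "rotation": [[rx, ry, rz], ...], "grip": [grip, ...]}. A call has 1 to 8 rows; each row shifts and turns the commanded pose from where the row before left it, along the tool's axes as they then stand; what a row does not reach is not made up. A row lasts 1/12 s, in which the tool goes at most 41.7 mm and 7.16 degrees, less where a joint would pass 70% of its speed; a pose out of reach is approached as far as the arm can. A call with a gripper value outside its range is refused whole. The fingers move at their own pace and stop on an object; the grip force is fixed at half the most. Time passes only in rows, so rows that do not move let the fingers close. It gives the time, the measured TCP pose, the force, the opening and the grip force at its end, in the units of the state.
- env.observe(): the state, without advancing time (a new reading comes with each control period).
- env.grab_frame(name): name is "side" or "top"; returns a dict with "frame" (420x560x3 uint8, red, green, blue), "camera_matrix" (3x3 intrinsics, pixels), "R" (3x3) and "t" (3): a world point X has camera coordinates R X + t. Camera axes: x right, y down, z forward; pixel columns grow to the right and rows downward; lengths in m; the calibration is good to about 2 mm. A picture is of the moment at which its call begins. There is no depth.
- env.sign_off(): hands the job in; it is judged then, once.
The state is a dict: "clock": time; "q": joint angles; "qd": joint speeds; "joint_efforts": joint torques, N m; "position": TCP position; "ee_rot": TCP orientation; "force": force on the tool from outside, world axes, zero at the start; "wrist_torque": the same for the moment, N m; "gripper_width": finger opening in m; "grasp_force": force on a finger pad.
Only numpy, scipy, OpenCV 4.12 (cv2) and the standard library are available. Lean on these libraries where they do the work, as an engineer would, in place of code of your own. Each camera call takes 0.05 s, during which the arm holds its last target. There are 200 camera calls.

TASK

Level the curing tray with its two knobs until the bubbles of both tube levels sit between their marks, then lay every balsa popper body there is on the tray floor, none on top of another, push the UV lamp lever fully on, leave it on for at least three seconds with all of them on the level tray, and push it fully off. Then move all the poppers to the cork pad, lying directly on it, and leave the tray level. The poppers are soft, so hold them with the lightest grip (the fingers must never press one with more than 35 N each), and leave the other things on the bench where they are.

Things in the scene. Friction and masses are not known exactly. Their poses are not given: they have to be found in the camera images.
- tray_pitch (a joint): tilt of the curing tray about the stand's y axis, rad; 0 is level, positive = the front edge (nearest the robot) is high. It equals 0.05 x (angle of the orange knob) + a constant; starts 0.05 to 0.12
- tray_roll (a joint): tilt of the curing tray about the stand's x axis, rad; 0 is level, positive = the left (+y) end is high. It equals 0.05 x (angle of the blue knob) + a constant; starts anywhere in -0.12 to 0.12
- knob_pitch_grip (a point): orange cam knob on the stand's front middle that sets the tray's pitch: an upright bar grip 44 long (its x axis), 14 wide, 36 tall over a disc 44 across. The point lies on the knob's vertical axis, 13 below the bar's top, 22 above the disc. This frame turns with the knob. Turning counter-clockwise seen from above raises tray_pitch by 0.05 rad per rad
- knob_roll_grip (a point): blue cam knob of the same shape on the stand's front left corner: sets the tray's roll. Turning counter-clockwise seen from above raises tray_roll by 0.05 rad per rad
- tray_mid (a point): centre of the floor (upper face) of the aluminium curing tray, inside size 130 (x) by 200 (y), with a white rim 5 wide and 8 high, floor about 58 above the table; x points away from the robot side, y along the tray, z up out of the tray. A black UV light bar stands behind the tray (95 to 125 beyond this point, its top 99 above the table)
- pitch_vial (a point): top centre of the green tube level (56 by 16, lying along x) fixed to the tray's right (-y) end, which shows the pitch. Its white bubble, 10 long, moves to the high side, 1.36 mm per 0.01 rad; level = bubble between the two black marks, which are 15 apart
- roll_vial (a point): top centre of the same green tube level lying along y, on the grey front bar at the stand's front right, which shows the roll; same bubble and marks
- lamp (a joint): UV lamp lever: 0 = off (leaning to the switch box's -x), 1.0 rad = fully on (leaning to its +x); stays where left
- lamp_tip (a point): centre of the red ball, 26 across, at the end of the lamp lever (80 long, shaft 10 thick)
- lamp_switch (a point): the lever's pivot on the grey switch box (70 by 50, 25 high), 22 above the table; x is the direction in which the lever is pushed for on (about world +y, away from the tray); the lever swings from 0.5 rad before to 0.5 rad past the vertical
- pad_mid (a point): centre of the upper face of the fixed cork pad, 170 (x) by 120 (y) by 8 thick
- popper1: red balsa popper (fishing lure) body, 18 g; origin at the centre of its square block of 44 (x) by 26 by 26; a cream tail 14 thick reaches 41 behind the origin (-x). Starts lying on the table; may be absent
- popper2: yellow balsa popper (fishing lure) body, 18 g; origin at the centre of its square block of 44 (x) by 26 by 26; a cream tail 14 thick reaches 41 behind the origin (-x). Starts lying on the table; may be absent
- popper3: green balsa popper (fishing lure) body, 18 g; origin at the centre of its square block of 44 (x) by 26 by 26; a cream tail 14 thick reaches 41 behind the origin (-x). Starts lying on the table; may be absent
- popper4: blue balsa popper (fishing lure) body, 18 g; origin at the centre of its square block of 44 (x) by 26 by 26; a cream tail 14 thick reaches 41 behind the origin (-x). Starts lying on the table; may be absent
- spool_purple: bystander: thread spool, 34 across, 40 high (purple); origin at the centre of its underside
- spool_orange: bystander: thread spool, 34 across, 40 high (orange); origin at the centre of its underside
- spool_white: bystander: thread spool, 34 across, 40 high (white); origin at the centre of its underside
- resin_blue: bystander: small black resin bottle, 28 across, 75 high (blue); origin at the centre of its underside
- resin_green: bystander: small black resin bottle, 28 across, 75 high (green); origin at the centre of its underside
- head_jar: bystander: amber glass jar, 44 across, 45 high (jar); origin at the centre of its underside
Not all that is in view belongs to the job. Leave any blue look-alike of the part that bears lamp alone.

How it is judged:
By the outcome, as a careful person would: the job done as asked, in the order asked, and still so for the second after the job is handed in, with the robot touching nothing.
Of popper1, popper2, popper3, popper4 only 2 to 3 are there at a start; the rules pass over those that are not, and their reading is None.
At some moment in a run one of popper1, popper2, popper3, popper4 may be knocked a few centimetres aside while the robot is not near it.
Once in a run the grip may slacken for a moment while it holds something.
It also fails if it takes over 210 s, if anything falls off the work surface, if the arm or the gripper's body presses on something with over 40 N, if the wrist force passes 120 N, or if a joint passes its speed limit or range.

## Working session

There is one attempt and no reset: what is moved stays moved. The work goes in short steps, Python scripts to look and compute and a tool call to move; the robot and the scene stay as the last step left them, time stands still between calls to the robot, and variables do not carry over. Pictures are saved under pics/ and viewed, at most 17 in all, crops included, and the job is handed in when it is done.

Besides the shell and the picture viewer there is one more tool, called after "Call:" as a command line: name --argument value ..., lists and objects as JSON in quotes. arm_command: Moves the arm, as the interface text tells. Its arguments: {"type":"object","properties":{"dp":{"type":"array","items":{"type":"array","items":{"type":"number"}}},"rotation":{"type":"array","items":{"type":"array","items":{"type":"number"}}},"grip":{"type":"array","items":{"type":"number"}}},"required":["dp","rotation","grip"]}

```bash
mkdir -p pics; ls
cat > h.py <<'E'
import numpy as np, cv2
from rig import env
def grab(n):
    f=env.grab_frame(n); f['frame']=np.asarray(f['frame']); return f
def ray(f,u,v):
    K=np.array(f['camera_matrix']);R=np.array(f['R']);t=np.array(f['t'])
    d=R.T@np.linalg.inv(K)@np.array([u,v,1.]); return -R.T@t,d/np.linalg.norm(d)
def plane(f,u,v,z):
    o,d=ray(f,u,v); return o+d*(z-o[2])/d[2]
def tri(f,p,g,q):
    o,d=ray(f,*p);a,b=ray(g,*q)
    A=np.stack([d,-b],1);s=np.linalg.lstsq(A,a-o,rcond=None)[0]
    P=o+d*s[0];Q=a+b*s[1];return (P+Q)/2,np.linalg.norm(P-Q)
def proj(f,X):
    c=np.array(f['R'])@np.array(X)+np.array(f['t']);p=np.array(f['camera_matrix'])@c;return p[:2]/p[2]
def save(f,name,crop=None,s=1):
    im=f['frame']
    if crop: x0,y0,x1,y1=crop; im=im[y0:y1,x0:x1]
    im=cv2.resize(im,None,fx=s,fy=s,interpolation=cv2.INTER_CUBIC)
    cv2.imwrite('pics/'+name,cv2.cvtColor(im,cv2.COLOR_RGB2BGR))
E
python3 - <<'E'
from h import *
s=env.observe();print({k:np.round(v,3) for k,v in s.items()})
for n in('top','side'):
    f=grab(n);save(f,n+'0.png',None,1.42);o,d=ray(f,280,210);print(n,o,d)
    np.save(n+'0.npy',f,allow_pickle=True)
E
```

```text
pics
{'clock': np.float64(0.0), 'q': array([ 1.169,  0.576,  0.025,  1.438, -0.015,  1.129, -0.056]), 'qd': array([-0.   ,  0.001, -0.   ,  0.001, -0.   ,  0.001,  0.001]), 'joint_efforts': array([ 1.0000e-03, -7.6575e+01,  2.2500e+00, -2.8596e+01,  1.5000e-02,
        1.3000e-02, -0.0000e+00]), 'position': array([ 0.211, -0.641,  0.23 ]), 'ee_rot': array([-3.10e+00, -4.97e-01,  1.00e-03]), 'force': array([ 0.689,  0.023, -0.011]), 'wrist_torque': array([-0.053,  0.014, -0.02 ]), 'grasp_force': np.float64(0.0), 'gripper_width': np.float64(0.085)}
top [0.41817226 0.05205243 1.4818258 ] [ 0.08055951 -0.01418417 -0.99664887]
side [-0.05925403  0.60250302  0.7732528 ] [ 0.55276086 -0.55492925 -0.62169845]
```

View pics/top0.png

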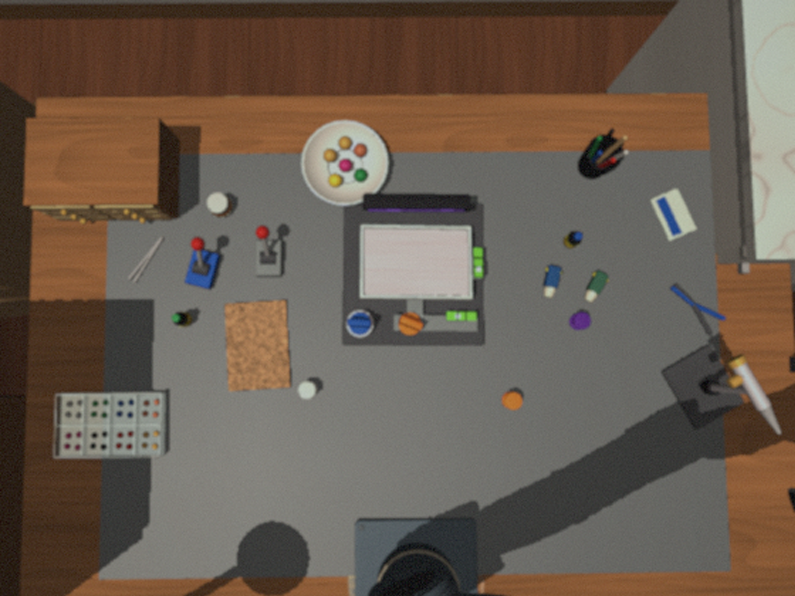

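View pics/side0.png

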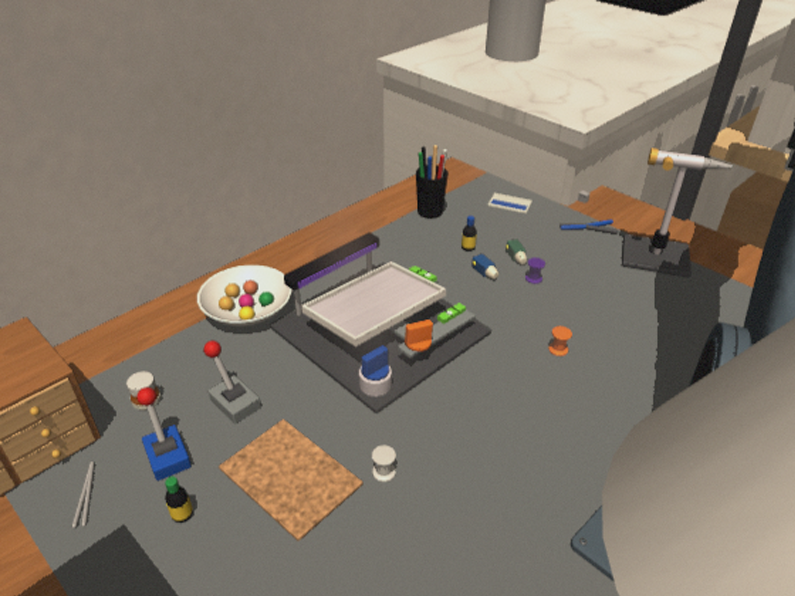

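Top: grey switch with a red ball (in the crop's scale) at (262,232), blue look-alike at (198,244); blue popper (552,281), green popper (597,285); tray (416,262); pad (258,345). Let me check the layout and look for a third popper.

Run:
```python
from h import *
T=np.load('top0.npy',allow_pickle=True).item();S=np.load('side0.npy',allow_pickle=True).item()
for X in([0,0,0],[.211,-.641,.23],[.211,-.641,0],[.6,0,0]):print(X,proj(T,X),proj(S,X))
for n,f in(('T',T),('S',S)):
    hsv=cv2.cvtColor(f['frame'],cv2.COLOR_RGB2HSV)
    for c,lo,hi in(('red',0,5),('red2',174,180),('or',5,17),('yel',20,34),('grn',38,90),('blu',95,130),('pur',130,160)):
        m=cv2.inRange(hsv,(lo,100,50),(hi,255,255))
        k,l,st,ce=cv2.connectedComponentsWithStats(m)
        print(n,c,[(round(ce[i][0],1),round(ce[i][1],1),int(st[i][4])) for i in range(1,k) if st[i][4]>12][:14])
for n,uv in dict(blue=(552,281),green=(597,285),tray=(416,262),pad=(258,345),kp=(410,324),kr=(360,323),lever=(262,232),box=(269,258),base=(410,575),osp=(512,400),psp=(581,320),wsp=(307,389)).items():
    print(n,plane(T,uv[0]/1.42,uv[1]/1.42,.02)[:2].round(3))
```

```text
[0, 0, 0] [293.49559631 408.88240582] [488.9734956  384.55640552]
[0.211, -0.641, 0.23] [573.30957135 340.32505984] [555.27127073 116.13457476]
[0.211, -0.641, 0] [526.25897419 326.68888726] [524.09859917 190.61596926]
[0.6, 0, 0] [290.84246071 187.7954597 ] [263.25069871 230.04195145]
T red [(np.float64(428.3), np.float64(113.6), 39), (np.float64(184.1), np.float64(163.1), 68), (np.float64(138.6), np.float64(171.2), 64)]
T red2 []
T or [(np.float64(186.4), np.float64(116.2), 66075), (np.float64(253.4), np.float64(105.5), 51), (np.float64(159.0), np.float64(148.2), 21), (np.float64(101.0), np.float64(150.0), 49), (np.float64(512.3), np.float64(324.8), 13351), (np.float64(181.0), np.float64(242.8), 2630), (np.float64(288.5), np.float64(227.7), 225), (np.float64(12.5), np.float64(232.0), 31), (np.float64(11.2), np.float64(244.8), 67), (np.float64(11.4), np.float64(273.7), 14), (np.float64(360.3), np.float64(281.6), 163)]
T yel [(np.float64(235.7), np.float64(126.6), 67), (np.float64(34.2), np.float64(145.9), 35), (np.float64(83.5), np.float64(145.2), 42), (np.float64(103.8), np.float64
[... 1931 characters left out ...]
oat64(143.8), 52), (np.float64(330.8), np.float64(155.2), 32), (np.float64(422.8), np.float64(156.8), 42), (np.float64(403.5), np.float64(159.3), 56), (np.float64(339.1), np.float64(185.1), 109), (np.float64(263.9), np.float64(255.9), 339), (np.float64(117.2), np.float64(319.9), 671)]
S pur [(np.float64(260.2), np.float64(174.3), 30), (np.float64(377.3), np.float64(184.9), 63), (np.float64(222.3), np.float64(193.9), 116), (np.float64(375.3), np.float64(196.3), 40)]
blue [ 0.567 -0.269]
green [ 0.559 -0.357]
tray [ 0.607 -0.005]
pad [0.448 0.3  ]
kp [0.486 0.008]
kr [0.489 0.104]
lever [0.668 0.294]
box [0.617 0.28 ]
base [0.016 0.013]
osp [ 0.339 -0.186]
psp [ 0.491 -0.323]
wsp [0.364 0.206]
```

Run:
```python
from h import *
T=np.load('top0.npy',allow_pickle=True).item();S=np.load('side0.npy',allow_pickle=True).item()
a=cv2.resize(T['frame'][130:250,235:435],None,fx=4,fy=4,interpolation=cv2.INTER_CUBIC)
hsv=cv2.cvtColor(T['frame'],cv2.COLOR_RGB2HSV)
m=cv2.inRange(hsv,(0,130,15),(4,255,255))|cv2.inRange(hsv,(20,130,15),(34,255,255))|cv2.inRange(hsv,(174,130,15),(180,255,255))
k,l,st,ce=cv2.connectedComponentsWithStats(m);print([(ce[i].round().tolist(),int(st[i][4])) for i in range(1,k) if st[i][4]>8])
cv2.imwrite('pics/c1.png',a[:,:,::-1])
b=cv2.resize(S['frame'][165:285,190:390],None,fx=4,fy=4,interpolation=cv2.INTER_CUBIC)
cv2.imwrite('pics/c2.png',b[:,:,::-1])
```

```text
[([231.0, 109.0], 9), ([428.0, 114.0], 48), ([236.0, 127.0], 56), ([184.0, 163.0], 61), ([139.0, 171.0], 61), ([400.0, 170.0], 24), ([132.0, 224.0], 20), ([519.0, 254.0], 24)]
```

View pics/c1.png

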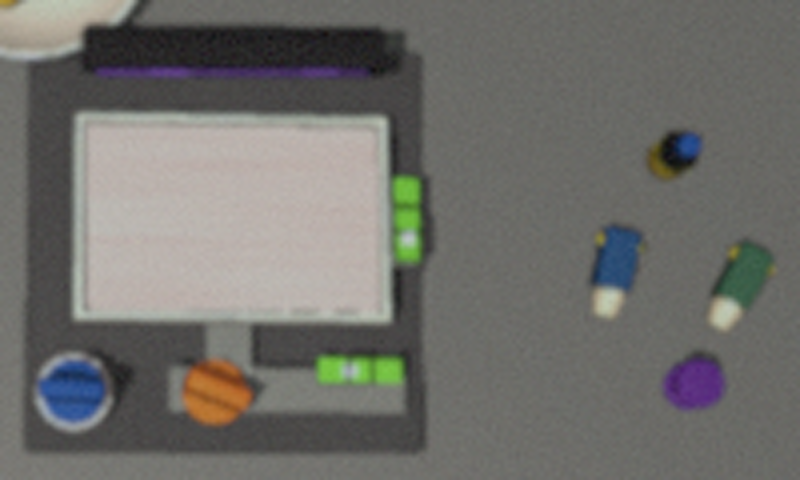

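View pics/c2.png

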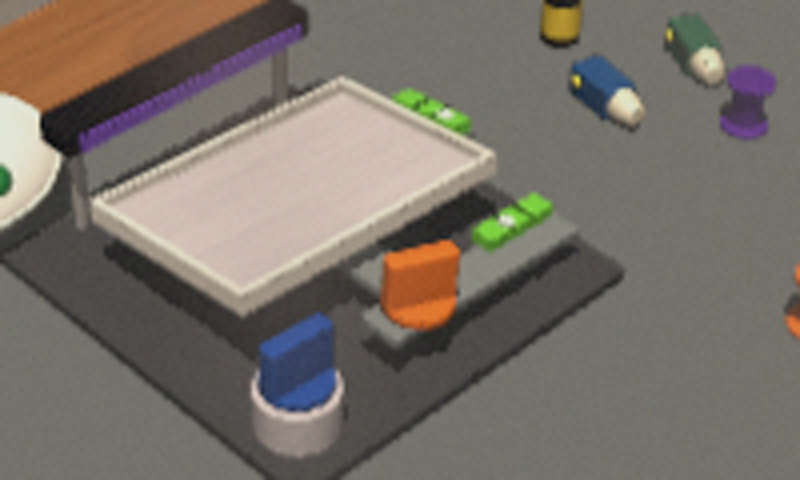

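c1/c2: pitch bubble at crop (408,240), toward the front; roll bubble at (350,371), toward +y; orange knob (217,392), blue knob (73,390); blue popper (617,268), green popper (742,283). Measure more exactly.

```bash
cat >> h.py <<'E'
def bubbles(f=None,verbose=True):
    """offset (mm) of bubble from tube centre along each vial, from top view"""
    f=f or grab('top');im=f['frame'];hsv=cv2.cvtColor(im,cv2.COLOR_RGB2HSV)
    m=cv2.inRange(hsv,(38,100,50),(75,255,255));out={}
    for n,X in(('pitch',(.607,-.125,.06)),('roll',(.51,-.08,.05))):
        u,v=proj(f,X).round().astype(int);x0,y0=u-28,v-28
        k,l,st,ce=cv2.connectedComponentsWithStats(cv2.morphologyEx(m,cv2.MORPH_CLOSE,np.ones((3,3)))[y0:v+28,x0:u+28])
        ds=[np.hypot(*(ce[i]-28)) if st[i][4]>40 else 99 for i in range(1,k)];i=1+int(np.argmin(ds))
        bx=st[i];ys,xs=np.nonzero(l>=0);sub=im[y0:v+28,x0:u+28].astype(float)
        x,y,w,h=bx[:4];s=sub[y:y+h,x:x+w]
        wt=np.clip(np.minimum(s[:,:,0],s[:,:,2])-90,0,None)
        g=np.clip(s[:,:,1]-s[:,:,[0,2]].mean(2),0,None);
        ax=0 if n=='pitch' else 1
        tot=(l[y:y+h,x:x+w]==i).any(axis=1-ax)
        prof=wt[1:-1,1:-1].sum(axis=1-ax);L=len(tot)
        idx=np.arange(1,L-1);b=(prof*idx).sum()/max(prof.sum(),1e-6)
        out[n]=((b-(L-1)/2)*56/L,L,prof.round().astype(int).tolist(),(x+x0,y+y0,w,h))
    return out
E
python3 - <<'E'
from h import *
T=np.load('top0.npy',allow_pickle=True).item();S=np.load('side0.npy',allow_pickle=True).item()
print(bubbles(T))
a=cv2.resize(T['frame'][213:243,235:305],None,fx=11,fy=11,interpolation=cv2.INTER_CUBIC)
b=cv2.resize(S['frame'][220:282,240:310],None,fx=4,fy=4,interpolation=cv2.INTER_CUBIC)
out=np.zeros((600,780,3),np.uint8);out[:330,:770]=a;out[340:588,:280]=b
p=cv2.resize(T['frame'][180:216,375:435],None,fx=7,fy=7,interpolation=cv2.INTER_CUBIC);out[340:592,300:720]=p
cv2.imwrite('pics/c3.png',out[:,:,::-1])
E
```

```text
{'pitch': (np.float64(11.934049918017855), 22, [0, 0, 0, 0, 0, 0, 0, 0, 0, 0, 0, 0, 67, 218, 307, 272, 134, 0, 0, 0], (np.int64(333), np.int64(174), np.int32(8), np.int32(22))), 'roll': (np.float64(-7.229354521917688), 23, [0, 0, 0, 0, 0, 143, 223, 212, 253, 143, 0, 0, 0, 0, 0, 0, 0, 0, 0, 0, 0], (np.int64(314), np.int64(218), np.int32(23), np.int32(8)))}
```

View pics/c3.png

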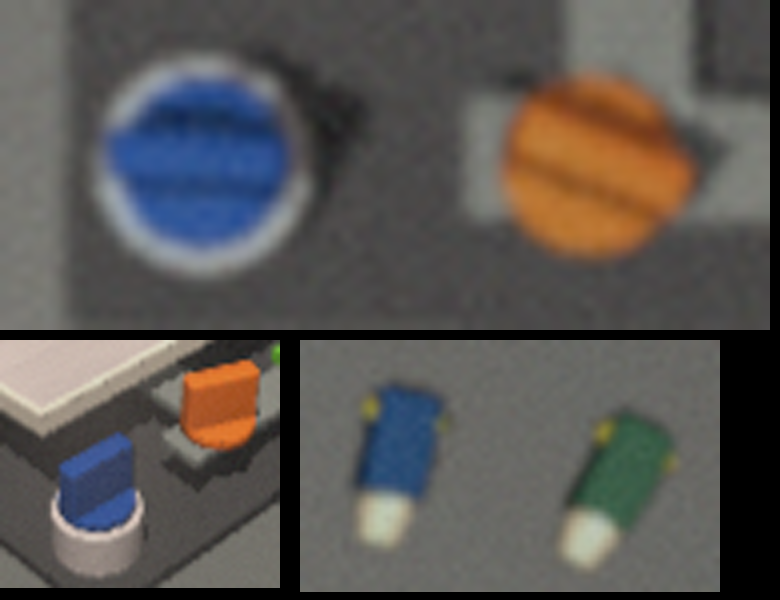

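c3: blue bar top centre ≈(197,155) near-along y, orange bar top centre ≈(600,155) sloping ~21°, both poppers with tails toward the robot side: blue centre (400,442), green (623,472).

Run:
```python
from h import *
T=np.load('top0.npy',allow_pickle=True).item();S=np.load('side0.npy',allow_pickle=True).item()
for n,p,q in(('bluebar',(252.9,227.1),(264.2,247.5)),('orbar',(289.5,227.1),(295.5,227)),('bpop',(388.9,194.2),(339.1,185.1)),
  ('ball',(184.1,163.1),(148.9,245.3)),('ballB',(138.6,171.2),(102.8,278.6)),
  ('rollvial',(325,221.9),(317.5,219.9)),('pitchvial',(336.7,183.5),(297.6,192.1)),
  ('tray FL rim',(235+73/4,130+320/4),(190+240/4,165+298/4)),('tray FR',(235+392/4,130+322/4),(190+494/4,165+155/4)),('tray BR',(235+389/4,130+115/4),(190+342/4,165+80/4)),('tray BL',(235+76/4,130+114/4),(190+97/4,165+203/4)),('padFL',(229/1.42,390/1.42),(298/1.42,534/1.42)),('padBR',(287/1.42,301/1.42),(283/1.42,421/1.42)),('padFR',(290/1.42,387/1.42),(361/1.42,484/1.42)),('padBL',(226/1.42,304/1.42),(221/1.42,467/1.42))):
    X,e=tri(T,p,S,q);print(n,X.round(4),round(e,4))
for n,c,d in(('blue',(389.3,194.6),(-20,104)),('green',(421.1,198.9),(-47,94))):
    a=plane(T,*c,.026);b=plane(T,c[0]+d[0]/10,c[1]+d[1]/10,.026);v=b-a
    print(n,a.round(4),'tail yaw',np.degrees(np.arctan2(v[1],v[0])).round(1))
for n,u in(('boxT',(269/1.42,258/1.42)),):print(plane(T,*u,.025))
```

```text
bluebar [0.4864 0.1031 0.083 ] 0.0015
orbar [0.4852 0.0071 0.0847] 0.002
bpop [ 0.578  -0.2707  0.0159] 0.0004
ball [0.6558 0.2824 0.0932] 0.0019
ballB [0.6351 0.4011 0.0941] 0.0019
rollvial [ 0.5009 -0.0903  0.0398] 0.001
pitchvial [ 0.6025 -0.1233  0.0545] 0.0039
tray FL rim [0.5323 0.1026 0.0762] 0.0003
tray FR [ 0.5309 -0.109   0.0633] 0.0018
tray BR [ 0.6724 -0.1128  0.0466] 0.0018
tray BL [0.6708 0.0983 0.0615] 0.0058
padFL [0.3626 0.3565 0.0119] 0.001
padBR [0.5352 0.2487 0.0006] 0.0026
padFR [0.3676 0.2417 0.0014] 0.0014
padBL [0.5288 0.3658 0.0019] 0.0019
blue [ 0.5756 -0.2696  0.026 ] tail yaw 167.5
green [ 0.563  -0.3569  0.026 ] tail yaw 151.8
[0.61622452 0.27953092 0.025     ]
```

Run:
```python
from h import *
T=np.load('top0.npy',allow_pickle=True).item();S=np.load('side0.npy',allow_pickle=True).item()
a=cv2.resize(T['frame'][150:210,120:210],None,fx=5,fy=5,interpolation=cv2.INTER_CUBIC)
b=cv2.resize(S['frame'][230:345,85:190],None,fx=3,fy=3,interpolation=cv2.INTER_CUBIC)
out=np.zeros((350,780,3),np.uint8);out[:300,:450]=a;out[:345,460:775]=b
cv2.imwrite('pics/c4.png',out[:,:,::-1])
```

```text
(no output)
```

View pics/c4.png

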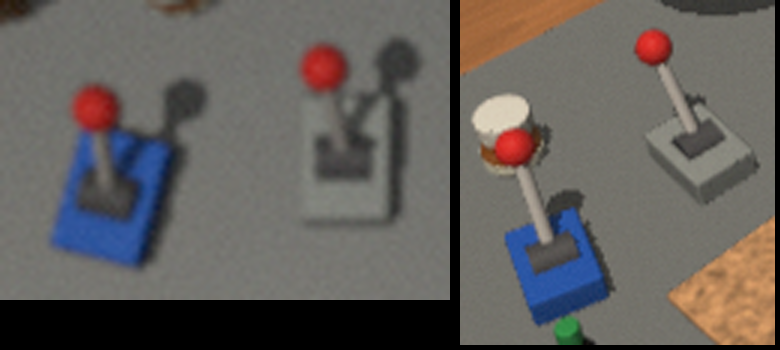

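c4: two levers — grey box with red ball at (323,68), blue box with ball (95,108); the grey one fits ("grey switch box", blue is the look-alike). Its box's long axis and lean are along world x, so off leans +x, and on is toward the robot (-x).

```bash
cat >> h.py <<'E'
from scipy.spatial.transform import Rotation as Ro
def go(p,yaw,p0=None,yaw0=None):
    """dp (tool axes after the turn is done first) and turn to reach TCP p, tool-x yaw deg, tool down"""
    s=env.observe();R0=Ro.from_rotvec(s['ee_rot']);P=np.array(s['position']) if p0 is None else np.array(p0)
    D=lambda y:Ro.from_euler('z',y,degrees=True)*Ro.from_euler('x',180,degrees=True)
    if yaw0 is not None:R0=D(yaw0)
    Rt=D(yaw);rv=(R0.inv()*Rt).as_rotvec();dp=Rt.inv().apply(np.array(p)-P)
    print('turn',rv.round(4),'then dp',dp.round(4),'| now',P.round(4),'yaw',np.degrees(np.arctan2(*R0.as_matrix()[1::-1,0])).round(2),'clock',round(float(s['clock']),2),'grip',round(float(s['gripper_width']),4),'gf',round(float(s['grasp_force']),1))
E
python3 -c "
from h import *
go([.4852,.0071,.13],69.2)"
```

```text
turn [-1.400e-03 -6.000e-04 -8.899e-01] then dp [0.7031 0.0264 0.1005] | now [ 0.2108 -0.6408  0.2305] yaw 18.21 clock 0.1 grip 0.0856 gf 0.0
```

Call:
arm_command --dp '[[0,0,0],[0,0,0],[0,0,0],[0,0,0],[0,0,0],[0,0,0],[0,0,0],[0,0,0]]' --rotation '[[0,0,-0.111],[0,0,-0.111],[0,0,-0.111],[0,0,-0.111],[0,0,-0.111],[0,0,-0.111],[0,0,-0.111],[0,0,-0.113]]' --grip '[0.04,0.04,0.04,0.04,0.04,0.04,0.04,0.04]'

```text
clock: 0.77
position: [0.2108, -0.641, 0.2308]
ee_rot: [-2.58, -1.79, -0.0]
force: [-0.6, -0.1, 0.9]
gripper_width: 0.0398
grasp_force: 0.0
```

Call:
arm_command --dp '[[0.02,0.001,0],[0.035,0.001,0],[0.035,0.001,0],[0.035,0.001,0],[0.035,0.001,0],[0.035,0.001,0],[0.035,0.001,0],[0.035,0.001,0]]' --rotation '[[0,0,0],[0,0,0],[0,0,0],[0,0,0],[0,0,0],[0,0,0],[0,0,0],[0,0,0]]' --grip '[0.04,0.04,0.04,0.04,0.04,0.04,0.04,0.04]'

```text
clock: 1.43
position: [0.3126, -0.3946, 0.2311]
ee_rot: [-2.586, -1.784, 0.0]
force: [1.4, -0.9, 0.2]
gripper_width: 0.0398
grasp_force: 0.0
```

Call:
arm_command --dp '[[0.035,0.002,0],[0.035,0.002,0],[0.035,0.002,0],[0.035,0.002,0],[0.035,0.002,0],[0.035,0.002,0],[0.035,0.002,0],[0.035,0.002,0]]' --rotation '[[0,0,0],[0,0,0],[0,0,0],[0,0,0],[0,0,0],[0,0,0],[0,0,0],[0,0,0]]' --grip '[0.04,0.04,0.04,0.04,0.04,0.04,0.04,0.04]'

```text
clock: 2.1
position: [0.427, -0.1386, 0.2313]
ee_rot: [-2.586, -1.784, 0.0]
force: [0.7, 0.3, -0.9]
gripper_width: 0.0396
grasp_force: 0.0
```

Call:
arm_command --dp '[[0.035,0.002,0],[0.035,0,0],[0.035,0,0],[0.02,0,0.02],[0.012,0,0.025],[0,0,0.025],[0,0,0.02],[0,0,0.01]]' --rotation '[[0,0,0],[0,0,0],[0,0,0],[0,0,0],[0,0,0],[0,0,0],[0,0,0],[0,0,0]]' --grip '[0.04,0.04,0.04,0.04,0.04,0.04,0.04,0.04]'

```text
clock: 2.77
position: [0.476, -0.0126, 0.1289]
ee_rot: [-2.583, -1.784, 0.004]
force: [-0.0, -0.5, -0.4]
gripper_width: 0.0401
grasp_force: 0.0
```

```bash
python3 -c "
from h import *
go([.4852,.0071,.058],69.2)
print(env.observe()['q'].round(2),env.observe()['force'])
f=grab('top');hsv=cv2.cvtColor(f['frame'],cv2.COLOR_RGB2HSV)
m=cv2.inRange(hsv,(0,110,30),(4,255,255))|cv2.inRange(hsv,(20,110,30),(34,255,255))
k,l,st,ce=cv2.connectedComponentsWithStats(m);print([(ce[i].round().tolist(),int(st[i][4])) for i in range(1,k) if st[i][4]>15])
g=grab('side')
o=np.zeros((600,800,3),np.uint8);o[:300,:400]=cv2.resize(f['frame'],(400,300));o[:300,400:]=cv2.resize(g['frame'],(400,300))
o[300:,:400]=cv2.resize(f['frame'][200:260,250:330],(400,300));o[300:,400:]=cv2.resize(g['frame'][190:280,240:360],(400,300))
cv2.imwrite('pics/d1.png',o[:,:,::-1])"
```

```text
turn [-0.0033  0.0011  0.001 ] then dp [0.0216 0.0016 0.0709] | now [ 0.476  -0.0126  0.1289] yaw 69.26 clock 2.77 grip 0.0401 gf 0.0
[ 0.21  0.44 -0.4   2.07  0.26  0.69 -0.72] [-0.00235851 -0.46048298 -0.41026268]
[([428.0, 114.0], 49), ([236.0, 127.0], 63), ([184.0, 163.0], 64), ([139.0, 171.0], 62), ([400.0, 170.0], 34), ([132.0, 225.0], 28), ([519.0, 254.0], 27)]
```

View pics/d1.png

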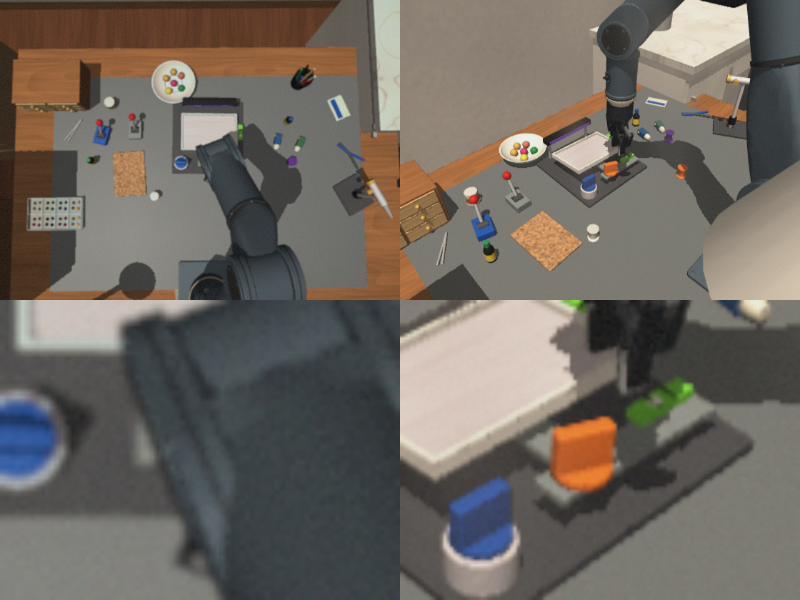

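d1: no red/yellow popper anywhere, so just blue and green; gripper stands ready by the orange knob.

Call:
arm_command --dp '[[0.0216,0.0016,0],[0,0,0],[0,0,0],[0,0,0.02],[0,0,0.02],[0,0,0.02],[0,0,0.011],[0,0,0]]' --rotation '[[-0.0033,0.001,0.001],[0,0,0],[0,0,0],[0,0,0],[0,0,0],[0,0,0],[0,0,0],[0,0,0]]' --grip '[0.04,0.04,0.04,0.04,0.04,0.04,0.04,0.04]'

```text
clock: 3.53
position: [0.4856, 0.0059, 0.059]
ee_rot: [2.586, 1.781, -0.0]
force: [0.3, -0.7, 0.1]
gripper_width: 0.0399
grasp_force: 0.0
```

Call:
arm_command --dp '[[0,0,0],[0,0,0],[0,0,0],[0,0,0],[0,0,0],[0,0,0],[0,0,0],[0,0,0]]' --rotation '[[0,0,0],[0,0,0],[0,0,0],[0,0,0],[0,0,0],[0,0,0],[0,0,0],[0,0,0]]' --grip '[0.016,0.016,0.016,0.016,0.013,0.013,0.013,0.013]'

```text
clock: 4.2
position: [0.4861, 0.0068, 0.0611]
ee_rot: [2.585, 1.782, 0.003]
force: [-5.5, 1.0, 9.9]
gripper_width: 0.0134
grasp_force: 25.7
```

Call:
arm_command --dp '[[0,0,0],[0,0,0],[0,0,0],[0,0,0],[0,0,0],[0,0,0],[0,0,0],[0,0,0]]' --rotation '[[0,0,0],[0,0,0],[0,0,0.08],[0,0,0.1],[0,0,0.1],[0,0,0.1],[0,0,0.1],[0,0,0.1]]' --grip '[0.01,0.01,0.01,0.01,0.01,0.01,0.01,0.01]'

```text
clock: 4.87
position: [0.486, 0.0068, 0.0612]
ee_rot: [2.99, 0.961, 0.004]
force: [-3.9, 0.8, 12.1]
gripper_width: 0.0126
grasp_force: 61.0
```

Call:
arm_command --dp '[[0,0,0],[0,0,0],[0,0,0],[0,0,0],[0,0,0],[0,0,0],[0,0,0],[0,0,0]]' --rotation '[[0,0,0.1],[0,0,0.1],[0,0,0.1],[0,0,0.1],[0,0,0.1],[0,0,0.1],[0,0,0.1],[0,0,0.1]]' --grip '[0.01,0.01,0.01,0.01,0.01,0.01,0.01,0.01]'

```text
clock: 5.53
position: [0.4866, 0.0065, 0.0612]
ee_rot: [-3.129, 0.28, -0.006]
force: [-4.1, -2.7, 8.1]
gripper_width: 0.0127
grasp_force: 62.0
```

```bash
python3 -c "
from h import *
go([.4852,.0071,.06],69.2)
print(env.observe()['q'].round(2),env.observe()['force'])
g=grab('side');np.save('s1.npy',g,allow_pickle=True)
o=np.zeros((300,800,3),np.uint8)
o[:300,400:]=cv2.resize(g['frame'][165:255,270:390],(400,300))
S=np.load('side0.npy',allow_pickle=True).item();o[:300,:400]=cv2.resize(S['frame'][165:255,270:390],(400,300))
cv2.imwrite('pics/d2.png',o[:,:,::-1])"
```

```text
turn [ 0.0019 -0.0034 -1.3861] then dp [ 0.     -0.0015  0.0012] | now [0.4866 0.0065 0.0612] yaw -10.22 clock 5.53 grip 0.0127 gf 62.0
[-0.15  0.54  0.06  2.12 -0.07  0.47 -1.78] [-4.07488179 -2.66429001  8.14831318]
```

View pics/d2.png

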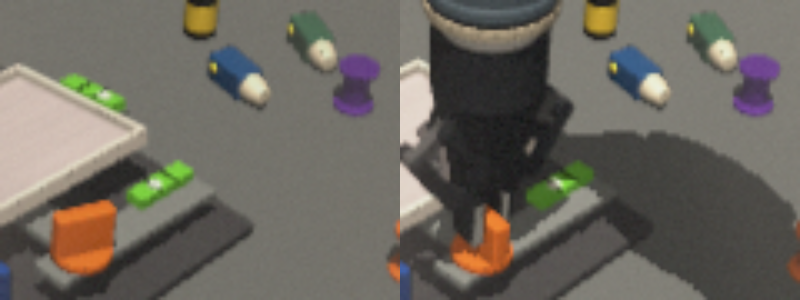

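d2: the orange bar has turned with the fingers. Finish the remaining ~0.37 rad and release.

Call:
arm_command --dp '[[0,0,0],[0,0,0],[0,0,0],[0,0,0],[0,0,0],[0,0,0],[0,0,0],[0,0,0]]' --rotation '[[0,0,0.1],[0,0,0.1],[0,0,0.1],[0,0,0.07],[0,0,0],[0,0,0],[0,0,0],[0,0,0]]' --grip '[0.01,0.01,0.01,0.01,0.01,0.04,0.04,0.04]'

```text
clock: 6.25
position: [0.4873, 0.007, 0.0606]
ee_rot: [-3.025, 0.842, -0.007]
force: [0.1, -0.3, -0.5]
gripper_width: 0.0399
grasp_force: 0.0
```

Call:
arm_command --dp '[[0,0,0],[0,0,-0.02],[0,0,-0.03],[0,0,-0.03],[0,0,0],[0,0,0],[0,0,0],[0,0,0]]' --rotation '[[0,0,0],[0,0,0],[0,0,0],[0,0,0],[0,0,-0.12],[0,0,-0.12],[0,0,-0.12],[0,0,-0.12]]' --grip '[0.04,0.04,0.04,0.04,0.04,0.04,0.04,0.04]'

```text
clock: 6.92
position: [0.4867, 0.0069, 0.1406]
ee_rot: [-3.14, 0.089, -0.007]
force: [0.3, 0.2, 0.1]
gripper_width: 0.0401
grasp_force: 0.0
```

```bash
python3 -c "
from h import *
go([.4864,.1031,.14],88.4)
print(env.observe()['q'].round(2))
print(bubbles(),env.observe()['force'])"
```

```text
turn [ 0.0032 -0.0034 -1.5997] then dp [ 0.0961 -0.003   0.0006] | now [0.4867 0.0069 0.1406] yaw -3.26 clock 6.92 grip 0.0401 gf 0.0
[-0.17  0.41  0.08  2.05 -0.05  0.68 -1.68]
{'pitch': (np.float64(2.0559440559440576), 22, [0, 0, 0, 0, 0, 0, 0, 0, 0, 27, 71, 63, 8, 0, 0, 0, 0, 0, 0, 0], (np.int64(333), np.int64(174), np.int32(7), np.int32(22))), 'roll': (np.float64(-25.2), 10, [0, 0, 0, 0, 0, 0, 0, 0], (np.int64(326), np.int64(219), np.int32(10), np.int32(7)))} [ 0.51261922 -0.65349675 -0.57290407]
```

Call:
arm_command --dp '[[0,0,0],[0,0,0],[0,0,0],[0,0,0],[0,0,0],[0,0,0],[0,0,0],[0,0,0]]' --rotation '[[0,0,-0.12],[0,0,-0.12],[0,0,-0.12],[0,0,-0.12],[0,0,-0.12],[0,0,-0.12],[0,0,-0.12],[0,0,-0.12]]' --grip '[0.04,0.04,0.04,0.04,0.04,0.04,0.04,0.04]'

```text
clock: 7.63
position: [0.4865, 0.0068, 0.1403]
ee_rot: [2.828, 1.365, 0.005]
force: [0.3, -0.4, 0.2]
gripper_width: 0.0402
grasp_force: 0.0
```

Call:
arm_command --dp '[[0,0,0],[0,0,0],[0,0,0],[0,0,0],[0,0,0],[0.032,-0.001,0],[0.032,-0.001,0],[0.032,-0.001,0]]' --rotation '[[0,0,-0.12],[0,0,-0.12],[0,0,-0.12],[0,0,-0.12],[0,0,-0.12],[0,0,-0.04],[0,0,0],[0,0,0]]' --grip '[0.04,0.04,0.04,0.04,0.04,0.04,0.04,0.04]'

```text
clock: 8.3
position: [0.4882, 0.1032, 0.1402]
ee_rot: [2.263, 2.176, 0.004]
force: [0.6, -0.4, -0.4]
gripper_width: 0.0398
grasp_force: 0.0
```

```bash
python3 -c "
from h import *
go([.4864,.1031,.06],88.4)
print(env.observe()['q'].round(2))
b=bubbles();print(b)"
```

```text
turn [ 0.0033 -0.0001 -0.0113] then dp [-0.0002 -0.0018  0.0802] | now [0.4882 0.1032 0.1402] yaw 87.76 clock 8.3 grip 0.0398 gf 0.0
[-0.04  0.44 -0.37  2.01  0.24  0.73 -0.59]
{'pitch': (np.float64(0.41796385757738397), 23, [0, 0, 0, 0, 0, 0, 0, 0, 170, 365, 457, 434, 262, 13, 0, 0, 0, 0, 0, 0, 0], (np.int64(333), np.int64(174), np.int32(8), np.int32(23))), 'roll': (np.float64(-5.93220338983051), 22, [0, 0, 0, 0, 0, 0, 14, 21, 24, 0, 0, 0, 0, 0, 0, 0, 0, 0, 0, 0], (np.int64(314), np.int64(219), np.int32(22), np.int32(7)))}
```

Call:
arm_command --dp '[[0,-0.0018,0],[0,0,0.02],[0,0,0.02],[0,0,0.02],[0,0,0.019],[0,0,0],[0,0,0],[0,0,0]]' --rotation '[[0.003,0,-0.011],[0,0,0],[0,0,0],[0,0,0],[0,0,0],[0,0,0],[0,0,0],[0,0,0]]' --grip '[0.04,0.04,0.04,0.04,0.04,0.04,0.016,0.016]'

```text
clock: 9.02
position: [0.4866, 0.1025, 0.062]
ee_rot: [2.248, 2.194, 0.001]
force: [0.4, 0.6, -0.3]
gripper_width: 0.0173
grasp_force: 0.0
```

Call:
arm_command --dp '[[0,0,0],[0,0,0],[0,0,0],[0,0,0],[0,0,0],[0,0,0],[0,0,0],[0,0,0]]' --rotation '[[0,0,0],[0,0,0],[0,0,0],[0,0,0],[0,0,0.1],[0,0,0.1],[0,0,0.1],[0,0,0.1]]' --grip '[0.013,0.013,0.01,0.01,0.01,0.01,0.01,0.01]'

```text
clock: 9.68
position: [0.4872, 0.1025, 0.0623]
ee_rot: [2.642, 1.698, 0.003]
force: [-0.8, -2.2, 5.9]
gripper_width: 0.0125
grasp_force: 59.8
```

Call:
arm_command --dp '[[0,0,0],[0,0,0],[0,0,0],[0,0,0],[0,0,0],[0,0,0],[0,0,0],[0,0,0]]' --rotation '[[0,0,0.1],[0,0,0.1],[0,0,0.1],[0,0,0.1],[0,0,0.1],[0,0,0.1],[0,0,0.06],[0,0,0]]' --grip '[0.01,0.01,0.01,0.01,0.01,0.01,0.01,0.01]'

```text
clock: 10.35
position: [0.4873, 0.1025, 0.0623]
ee_rot: [3.05, 0.751, 0.004]
force: [1.2, -4.1, 9.1]
gripper_width: 0.0126
grasp_force: 59.9
```

```bash
python3 -c "
from h import *
go([.4864,.1031,.06],88.4)
b=bubbles();print(b)"
```

```text
turn [ 0.0025 -0.0014 -1.0599] then dp [ 0.0006 -0.0009  0.0023] | now [0.4873 0.1025 0.0623] yaw 27.67 clock 10.35 grip 0.0126 gf 59.9
{'pitch': (np.float64(1.026632074972201), 22, [0, 0, 0, 0, 0, 0, 0, 3, 265, 420, 442, 381, 206, 0, 0, 0, 0, 0, 0, 0], (np.int64(334), np.int64(174), np.int32(7), np.int32(22))), 'roll': (np.float64(0.6592074592074614), 22, [0, 0, 0, 0, 0, 0, 0, 0, 4, 76, 78, 37, 0, 0, 0, 0, 0, 0, 0, 0], (np.int64(314), np.int64(219), np.int32(22), np.int32(7)))}
```

Call:
arm_command --dp '[[0,0,0],[0,0,0],[0,0,0],[0,0,-0.02],[0,0,-0.04],[0,0,-0.04],[0,0,-0.02],[0,0,0]]' --rotation '[[0,0,0],[0,0,0],[0,0,0],[0,0,0],[0,0,0.1],[0,0,0.12],[0,0,0.12],[0,0,0.12]]' --grip '[0.045,0.045,0.045,0.045,0.045,0.045,0.045,0.045]'

```text
clock: 11.07
position: [0.4884, 0.1035, 0.1858]
ee_rot: [-3.139, -0.034, -0.011]
force: [0.7, 1.6, 0.3]
gripper_width: 0.0448
grasp_force: 0.0
```

```bash
python3 -c "
from h import *
go([.5756,-.2696,.12],-12.5)"
```

```text
turn [-0.0035 -0.0069  0.24  ] then dp [0.1659 0.3454 0.0658] | now [0.4884 0.1035 0.1858] yaw 1.25 clock 11.07 grip 0.0448 gf 0.0
```

Call:
arm_command --dp '[[0,0,0],[0,0,0],[0.0151,0.0314,0],[0.0151,0.0314,0],[0.0151,0.0314,0],[0.0151,0.0314,0],[0.0151,0.0314,0],[0.0151,0.0314,0]]' --rotation '[[-0.0035,-0.007,0.12],[0,0,0.12],[0,0,0],[0,0,0],[0,0,0],[0,0,0],[0,0,0],[0,0,0]]' --grip '[0.045,0.045,0.045,0.045,0.045,0.045,0.045,0.045]'

```text
clock: 11.73
position: [0.5351, -0.1017, 0.1816]
ee_rot: [3.12, -0.331, -0.01]
force: [0.6, -0.1, 0.1]
gripper_width: 0.045
grasp_force: 0.0
```

Call:
arm_command --dp '[[0.0151,0.0314,0],[0.0151,0.0314,0],[0.0151,0.0314,0],[0.0151,0.0314,0],[0.0151,0.0314,0.02],[0,0,0.02],[0,0,0.025],[0,0,0]]' --rotation '[[0,0,0],[0,0,0],[0,0,0],[0,0,0],[0,0,0],[0,0,0],[0,0,0],[0,0,0]]' --grip '[0.045,0.045,0.045,0.045,0.045,0.045,0.045,0.045]'

```text
clock: 12.4
position: [0.5728, -0.2691, 0.1122]
ee_rot: [3.122, -0.334, -0.021]
force: [-1.0, 1.0, -1.0]
gripper_width: 0.0452
grasp_force: 0.0
```

```bash
python3 -c "
from h import *
go([.5756,-.2696,.003],-12.5);print(env.observe()['q'].round(2))
f=grab('top');print(bubbles(f))
g=grab('side')
o=np.zeros((600,800,3),np.uint8);o[:300,:400]=cv2.resize(f['frame'][165:240,280:380],(400,300));o[:300,400:]=cv2.resize(f['frame'][165:240,360:460],(400,300))
o[300:,:400]=cv2.resize(g['frame'][120:240,220:380],(400,300));o[300:,400:]=cv2.resize(g['frame'][140:200,310:390],(400,300))
cv2.imwrite('pics/d3.png',o[:,:,::-1])"
```

```text
turn [0.0029 0.0133 0.0052] then dp [ 2.900e-03 -1.000e-04  1.092e-01] | now [ 0.5728 -0.2691  0.1122] yaw -12.2 clock 12.4 grip 0.0452 gf 0.0
[ 0.24  0.65  0.21  1.69 -0.16  0.84 -1.27]
{'pitch': (np.float64(1.0486663037561248), 22, [0, 0, 0, 0, 0, 0, 0, 2, 245, 415, 438, 376, 194, 0, 0, 0, 0, 0, 0, 0], (np.int64(333), np.int64(174), np.int32(8), np.int32(22))), 'roll': (np.float64(-0.30836682499086726), 23, [0, 0, 0, 0, 0, 0, 0, 24, 267, 420, 435, 361, 142, 0, 0, 0, 0, 0, 0, 0, 17], (np.int64(314), np.int64(218), np.int32(23), np.int32(8)))}
```

View pics/d3.png

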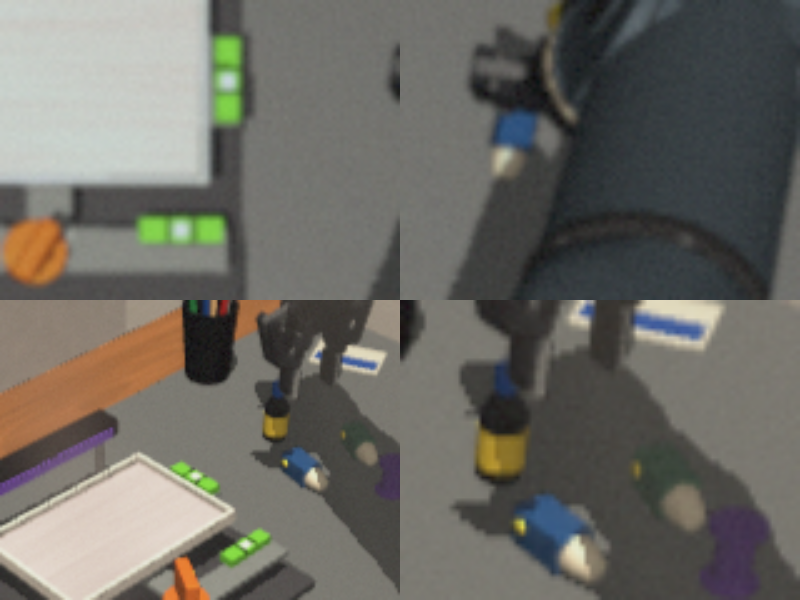

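d3: both bubbles sit centrally between their marks (pitch (227,82), roll (181,230)); blue popper under the gripper, the resin bottle stands close behind. Check the clearance.

```bash
python3 -c "
from h import *
T=np.load('top0.npy',allow_pickle=True).item();S=np.load('side0.npy',allow_pickle=True).item()
X,e=tri(T,(406.3,166.2),S,(330.8,155.2));print(X,e)
print(tri(T,(408.1,225.6),S,(376.3,190.6)),tri(T,(421.1,198.9),S,(190+690/4,165+47/4)))
"
```

```text
[ 0.64721909 -0.30917672  0.06603319] 0.001225910963335534
(array([ 0.48963911, -0.32143839,  0.01726532]), np.float64(0.0017400239057664328)) (array([ 0.56510386, -0.36212265,  0.00675706]), np.float64(0.00047167039241902603))
```

Call:
arm_command --dp '[[0.003,0,0],[0,0,0.025],[0,0,0.025],[0,0,0.025],[0,0,0.02],[0,0,0.014],[0,0,0],[0,0,0]]' --rotation '[[0.003,0.0133,0.005],[0,0,0],[0,0,0],[0,0,0],[0,0,0],[0,0,0],[0,0,0],[0,0,0]]' --grip '[0.045,0.045,0.045,0.045,0.045,0.045,0.045,0.045]'

```text
clock: 13.17
position: [0.5799, -0.2709, 0.009]
ee_rot: [3.12, -0.34, 0.013]
force: [0.1, 0.3, 0.8]
gripper_width: 0.0451
grasp_force: 0.0
```

Call:
arm_command --dp '[[0,0,0],[0,0,0],[0,0,0],[0,0,0],[0,0,0]]' --rotation '[[0,0,0],[0,0,0],[0,0,0],[0,0,0],[0,0,0]]' --grip '[0.04,0.035,0.03,0.028,0.027]'

```text
clock: 13.58
position: [0.5795, -0.2712, 0.0086]
ee_rot: [3.12, -0.34, 0.013]
force: [-0.8, -0.3, 0.4]
gripper_width: 0.0271
grasp_force: 0.1
```

Call:
arm_command --dp '[[0,0,0],[0,0,0],[0,0,0]]' --rotation '[[0,0,0],[0,0,0],[0,0,0]]' --grip '[0.0264,0.026,0.0258]'

```text
clock: 13.83
position: [0.5792, -0.2711, 0.0081]
ee_rot: [3.12, -0.34, 0.012]
force: [-1.0, -0.4, 2.3]
gripper_width: 0.0256
grasp_force: 4.8
```

Call:
arm_command --dp '[[0,0,0.002],[0,0,0]]' --rotation '[[0,0,0],[0,0,0]]' --grip '[0.0256,0.0254]'

```text
clock: 14.0
position: [0.5796, -0.2712, 0.0068]
ee_rot: [3.12, -0.34, 0.013]
force: [-0.8, 0.7, 9.6]
gripper_width: 0.0257
grasp_force: 14.7
```

Call:
arm_command --dp '[[0,0,0],[0,0,0]]' --rotation '[[0,0,0],[0,0,0]]' --grip '[0.0252,0.0252]'

```text
clock: 14.17
position: [0.5796, -0.2712, 0.0068]
ee_rot: [3.12, -0.34, 0.013]
force: [-1.2, 1.6, 9.1]
gripper_width: 0.0255
grasp_force: 19.3
```

Call:
arm_command --dp '[[0,0,-0.01],[0,0,-0.02],[0,0,-0.03],[0,0,-0.03],[0,0,-0.03],[0,0,-0.02],[0,0,0],[0,0,0]]' --rotation '[[0,0,0],[0,0,0],[0,0,0],[0,0,0],[0,0,0],[0,0,0],[0,-0.013,-0.1],[0,0,-0.11]]' --grip '[0.0252,0.0252,0.0252,0.0252,0.0252,0.0252,0.0252,0.0252]'

```text
clock: 14.83
position: [0.5792, -0.2707, 0.1482]
ee_rot: [3.139, -0.004, -0.005]
force: [0.1, 0.5, -0.9]
gripper_width: 0.0256
grasp_force: 18.9
```

```bash
python3 -c "
from h import *
go([.612,-.055,.146],0)"
```

```text
turn [ 0.0025  0.0035 -0.0028] then dp [ 0.0328 -0.2157  0.0022] | now [ 0.5792 -0.2707  0.1482] yaw -0.16 clock 14.83 grip 0.0256 gf 18.9
```

Call:
arm_command --dp '[[0.004,-0.0155,0],[0.004,-0.027,0],[0.004,-0.029,0],[0.004,-0.029,0],[0.004,-0.029,0],[0.004,-0.029,0],[0.004,-0.029,0],[0.0048,-0.0282,0]]' --rotation '[[0.0025,0.0035,-0.003],[0,0,0],[0,0,0],[0,0,0],[0,0,0],[0,0,0],[0,0,0],[0,0,0]]' --grip '[0.0252,0.0252,0.0252,0.0252,0.0252,0.0252,0.0252,0.0252]'

```text
clock: 15.5
position: [0.6115, -0.0522, 0.1461]
ee_rot: [-3.139, 0.01, 0.005]
force: [0.9, 0.0, -0.3]
gripper_width: 0.0254
grasp_force: 18.9
```

Call:
arm_command --dp '[[0,0,0],[0,0,0.02],[0,0,0.02],[0,0,0.02],[0,0,0.01],[0,0,0]]' --rotation '[[0,0,0],[0,0,0],[0,0,0],[0,0,0],[0,0,0],[0,0,0]]' --grip '[0.0252,0.0252,0.0252,0.0252,0.0252,0.0252]'

```text
clock: 16.0
position: [0.6101, -0.0541, 0.0739]
ee_rot: [-3.14, 0.008, 0.011]
force: [-0.5, -0.3, -0.0]
gripper_width: 0.026
grasp_force: 18.9
```

```bash
python3 -c "
from h import *
go([.612,-.055,.066],0)
g=grab('side');f=grab('top')
o=np.zeros((300,800,3),np.uint8);o[:,:400]=cv2.resize(g['frame'][150:240,220:340],(400,300));o[:,400:]=cv2.resize(f['frame'][150:225,255:355],(400,300))
cv2.imwrite('pics/d4.png',o[:,:,::-1])"
```

```text
turn [-0.0018  0.0067 -0.0053] then dp [0.0019 0.0009 0.0079] | now [ 0.6101 -0.0541  0.0739] yaw -0.3 clock 16.0 grip 0.026 gf 18.9
```

View pics/d4.png

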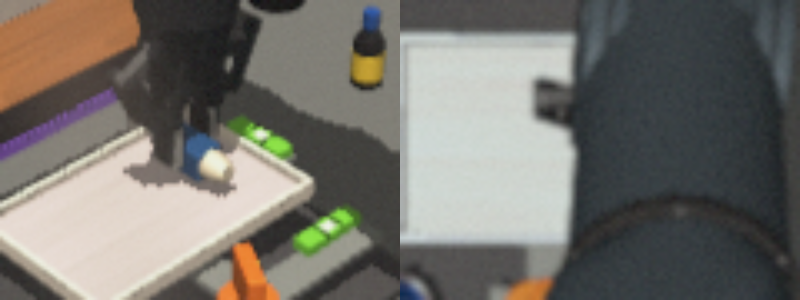

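d4: blue popper held just above the tray floor (205,155 in side crop). Lower gently and release.

Call:
arm_command --dp '[[0.0015,0,0.003],[0,0,0.003],[0,0,0.002],[0,0,0]]' --rotation '[[0,0,0],[0,0,0],[0,0,0],[0,0,0]]' --grip '[0.0252,0.0252,0.0252,0.0252]'

```text
clock: 16.43
position: [0.6132, -0.0549, 0.0681]
ee_rot: [-3.14, 0.007, 0.004]
force: [-0.1, 0.8, -0.8]
gripper_width: 0.0257
grasp_force: 18.9
```

Call:
arm_command --dp '[[0,0,0.0015],[0,0,0]]' --rotation '[[0,0,0],[0,0,0]]' --grip '[0.0252,0.0252]'

```text
clock: 16.6
position: [0.6132, -0.0549, 0.0665]
ee_rot: [-3.14, 0.007, 0.004]
force: [-0.5, -0.6, 0.6]
gripper_width: 0.0256
grasp_force: 18.9
```

Call:
arm_command --dp '[[0,0,0.0015],[0,0,0],[0,0,0],[0,0,0],[0,0,0],[0,0,-0.01],[0,0,-0.03],[0,0,-0.035]]' --rotation '[[0,0,0],[0,0,0],[0,0,0],[0,0,0],[0,0,0],[0,0,0],[0,0,0],[0,0,0]]' --grip '[0.0252,0.0252,0.028,0.036,0.045,0.045,0.045,0.045]'

```text
clock: 17.27
position: [0.612, -0.0549, 0.1398]
ee_rot: [-3.14, 0.007, 0.01]
force: [2.0, 0.2, 0.7]
gripper_width: 0.045
grasp_force: 0.0
```

Call:
arm_command --dp '[[0,0,-0.01],[0,0,0],[0,0,0],[0,0,0],[0,0,0]]' --rotation '[[0,0,0.1],[0,0,0.12],[0,0,0.12],[0,0,0.12],[0,0,0.03]]' --grip '[0.045,0.045,0.045,0.045,0.045]'

```text
clock: 17.68
position: [0.6136, -0.0548, 0.151]
ee_rot: [-3.043, 0.777, 0.003]
force: [0.2, 0.5, 0.2]
gripper_width: 0.0452
grasp_force: 0.0
```

```bash
python3 -c "
from h import *
go([.563,-.357,.12],-28.2)
f=grab('top');np.save('t2.npy',f,allow_pickle=True)
hsv=cv2.cvtColor(f['frame'],cv2.COLOR_RGB2HSV)
m=cv2.inRange(hsv,(55,70,25),(90,255,140));m[:, :400]=0
k,l,st,ce=cv2.connectedComponentsWithStats(m);print([(ce[i].round(1).tolist(),int(st[i][4]),plane(f,*ce[i],.02).round(4)) for i in range(1,k) if st[i][4]>25])
for i in range(1,k):
  if st[i][4]>60:
    ys,xs=np.nonzero(l==i);print(cv2.minAreaRect(np.stack([xs,ys],1).astype(np.float32)))
"
```

```text
turn [-0.0006  0.002  -0.0077] then dp [0.0982 0.2903 0.031 ] | now [ 0.6136 -0.0548  0.151 ] yaw -28.64 clock 17.68 grip 0.0452 gf 0.0
[([419.0, 102.6], 79, array([ 0.8352, -0.362 ,  0.02  ])), ([420.9, 198.1], 116, array([ 0.5659, -0.3581,  0.02  ]))]
((418.927001953125, 102.66536712646484), (5.963994026184082, 16.751808166503906), 37.87498474121094)
((420.800048828125, 197.9000244140625), (8.497057914733887, 13.416406631469727), 26.56505012512207)
```

Call:
arm_command --dp '[[0.006,0.018,0],[0.01,0.03,0],[0.01,0.03,0],[0.01,0.03,0],[0.0104,0.0304,0],[0.0104,0.0304,0],[0.0104,0.0304,0],[0.0104,0.0304,0]]' --rotation '[[-0.0006,0.002,-0.0077],[0,0,0],[0,0,0],[0,0,0],[0,0,0],[0,0,0],[0,0,0],[0,0,0]]' --grip '[0.045,0.045,0.045,0.045,0.045,0.045,0.045,0.045]'

```text
clock: 18.4
position: [0.5741, -0.2958, 0.1505]
ee_rot: [3.05, -0.75, -0.001]
force: [0.0, -0.3, 1.1]
gripper_width: 0.0452
grasp_force: 0.0
```

Call:
arm_command --dp '[[0.0104,0.0304,0],[0.0104,0.0304,0],[0,0,0.01],[0,0,0.02],[0,0,0],[0,0,0]]' --rotation '[[0,0,0],[0,0,0],[0,0,0],[0,0,0],[0,0,0],[0,0,0]]' --grip '[0.045,0.045,0.045,0.045,0.045,0.045]'

```text
clock: 18.9
position: [0.564, -0.357, 0.1195]
ee_rot: [-3.049, 0.753, 0.005]
force: [-0.1, 0.0, 0.2]
gripper_width: 0.045
grasp_force: 0.0
```

```bash
python3 -c "
from h import *
go([.5645,-.3575,.0065],-28.2)"
```

```text
turn [0.0001 0.0031 0.008 ] then dp [0.0007 0.0002 0.113 ] | now [ 0.564  -0.357   0.1195] yaw -27.74 clock 18.9 grip 0.045 gf 0.0
```

Call:
arm_command --dp '[[0,0,0.02],[0,0,0.03],[0,0,0.03],[0,0,0.02],[0,0,0.011],[0,0,0],[0,0,0],[0,0,0]]' --rotation '[[0,0.003,0.008],[0,0,0],[0,0,0],[0,0,0],[0,0,0],[0,0,0],[0,0,0],[0,0,0]]' --grip '[0.045,0.045,0.045,0.045,0.045,0.045,0.04,0.035]'

```text
clock: 19.57
position: [0.5657, -0.3585, 0.0111]
ee_rot: [3.044, -0.768, 0.007]
force: [0.5, 0.0, -0.4]
gripper_width: 0.0353
grasp_force: 0.0
```

Call:
arm_command --dp '[[0,0,0],[0,0,0],[0,0,0],[0,0,0],[0,0,0],[0,0,0]]' --rotation '[[0,0,0],[0,0,0],[0,0,0],[0,0,0],[0,0,0],[0,0,0]]' --grip '[0.03,0.028,0.027,0.0264,0.026,0.0258]'

```text
clock: 20.07
position: [0.5647, -0.358, 0.0095]
ee_rot: [3.045, -0.769, 0.004]
force: [-0.9, 0.7, 3.4]
gripper_width: 0.0259
grasp_force: 4.7
```

Call:
arm_command --dp '[[0,0,0],[0,0,0],[0,0,0],[0,0,0]]' --rotation '[[0,0,0],[0,0,0],[0,0,0],[0,0,0]]' --grip '[0.0256,0.0254,0.0252,0.0252]'

```text
clock: 20.4
position: [0.5647, -0.358, 0.0095]
ee_rot: [3.045, -0.769, 0.004]
force: [-0.8, 0.8, 5.2]
gripper_width: 0.0256
grasp_force: 18.2
```

Held at 18 N. Lift and turn to yaw 0.

Call:
arm_command --dp '[[0,0,-0.01],[0,0,-0.02],[0,0,-0.03],[0,0,-0.03],[0,0,-0.03],[0,0,-0.02],[0,0,0],[0,0,0]]' --rotation '[[0,0,0],[0,0,0],[0,0,0],[0,0,0],[0,0,0],[0,0,0],[0,0,-0.1],[0,0,-0.1]]' --grip '[0.0252,0.0252,0.0252,0.0252,0.0252,0.0252,0.0252,0.0252]'

```text
clock: 21.07
position: [0.5651, -0.358, 0.1515]
ee_rot: [3.106, -0.454, 0.008]
force: [-0.6, -0.3, -1.5]
gripper_width: 0.0254
grasp_force: 18.0
```

Call:
arm_command --dp '[[0,0,0],[0,0,0],[0,0,0],[0,0,0]]' --rotation '[[0,0,-0.1],[0,0,-0.1],[0,0,-0.09],[0,0,0]]' --grip '[0.0252,0.0252,0.0252,0.0252]'

```text
clock: 21.4
position: [0.5641, -0.3578, 0.1496]
ee_rot: [3.14, -0.001, 0.003]
force: [-1.0, 0.1, 0.0]
gripper_width: 0.0256
grasp_force: 18.0
```

```bash
python3 -c "
from h import *
go([.612,.045,.15],0)
f=grab('top');hsv=cv2.cvtColor(f['frame'],cv2.COLOR_RGB2HSV)
m=cv2.inRange(hsv,(95,100,40),(130,255,255));k,l,st,ce=cv2.connectedComponentsWithStats(m);print([(ce[i].round(1).tolist(),int(st[i][4]),plane(f,*ce[i],.08).round(3)) for i in range(1,k) if st[i][4]>40])"
```

```text
turn [ 0.0015 -0.0018 -0.0006] then dp [ 4.790e-02 -4.028e-01 -4.000e-04] | now [ 0.5641 -0.3578  0.1496] yaw -0.03 clock 21.4 grip 0.0256 gf 18.0
[([467.4, 145.3], 63, array([ 0.701, -0.471,  0.08 ])), ([311.5, 179.8], 114, array([ 0.611, -0.052,  0.08 ])), ([142.6, 189.7], 361, array([0.588, 0.394, 0.08 ])), ([252.7, 227.1], 178, array([0.487, 0.104, 0.08 ]))]
```

Call:
arm_command --dp '[[0.002,-0.015,0],[0.0036,-0.03,0],[0.0036,-0.031,0],[0.0036,-0.031,0],[0.0036,-0.031,0],[0.0036,-0.031,0],[0.0036,-0.031,0],[0.0036,-0.031,0]]' --rotation '[[0,0,0],[0,0,0],[0,0,0],[0,0,0],[0,0,0],[0,0,0],[0,0,0],[0,0,0]]' --grip '[0.0252,0.0252,0.0252,0.0252,0.0252,0.0252,0.0252,0.0252]'

```text
clock: 22.12
position: [0.5925, -0.1241, 0.149]
ee_rot: [3.14, -0.011, 0.003]
force: [0.2, -0.5, -0.4]
gripper_width: 0.0253
grasp_force: 18.0
```

Call:
arm_command --dp '[[0.0036,-0.031,0],[0.0036,-0.031,0],[0.0036,-0.031,0],[0.0036,-0.031,0],[0.0036,-0.031,0],[0.0024,-0.0168,0],[0,0,0.02],[0,0,0]]' --rotation '[[0,0,0],[0,0,0],[0,0,0],[0,0,0],[0,0,0],[0,0,0],[0,0,0],[0,0,0]]' --grip '[0.0252,0.0252,0.0252,0.0252,0.0252,0.0252,0.0252,0.0252]'

```text
clock: 22.78
position: [0.612, 0.0479, 0.1262]
ee_rot: [3.14, -0.005, -0.003]
force: [-0.4, -0.6, -0.1]
gripper_width: 0.0255
grasp_force: 18.0
```

```bash
python3 -c "
from h import *
go([.612,.045,.068],0);print(env.observe()['q'].round(2))"
```

```text
turn [ 0.0012  0.0019 -0.0033] then dp [0.     0.0029 0.0582] | now [0.612  0.0479 0.1262] yaw -0.19 clock 22.78 grip 0.0255 gf 18.0
[-0.26  0.6   0.16  1.74 -0.12  0.82 -1.61]
```

Call:
arm_command --dp '[[0,0.002,0.015],[0,0,0.02],[0,0,0.014],[0,0,0.003],[0,0,0.003],[0,0,0.002],[0,0,0]]' --rotation '[[0,0,0],[0,0,0],[0,0,0],[0,0,0],[0,0,0],[0,0,0],[0,0,0]]' --grip '[0.0252,0.0252,0.0252,0.0252,0.0252,0.0252,0.0252]'

```text
clock: 23.37
position: [0.6142, 0.0426, 0.0722]
ee_rot: [3.14, -0.008, 0.004]
force: [0.3, 0.4, -0.5]
gripper_width: 0.0255
grasp_force: 18.0
```

Call:
arm_command --dp '[[0,0,0.0015],[0,0,0]]' --rotation '[[0,0,0],[0,0,0]]' --grip '[0.0252,0.0252]'

```text
clock: 23.53
position: [0.6142, 0.0428, 0.0706]
ee_rot: [3.14, -0.007, 0.004]
force: [-0.4, -0.2, -0.5]
gripper_width: 0.0258
grasp_force: 18.0
```

Call:
arm_command --dp '[[0,0,0.0015],[0,0,0.0015],[0,0,0]]' --rotation '[[0,0,0],[0,0,0],[0,0,0]]' --grip '[0.0252,0.0252,0.0252]'

```text
clock: 23.78
position: [0.6142, 0.0428, 0.0674]
ee_rot: [3.14, -0.007, 0.004]
force: [-0.2, -0.1, 3.2]
gripper_width: 0.0253
grasp_force: 18.4
```

Call:
arm_command --dp '[[0,0,0],[0,0,0],[0,0,0],[0,0,-0.01],[0,0,-0.03],[0,0,-0.035],[0,0,-0.02],[0,0,0]]' --rotation '[[0,0,0],[0,0,0],[0,0,0],[0,0,0],[0,0,0],[0,0,0],[0,0,0],[0,0,0]]' --grip '[0.028,0.036,0.045,0.045,0.045,0.045,0.045,0.01]'

```text
clock: 24.45
position: [0.6163, 0.0429, 0.1676]
ee_rot: [3.141, -0.008, 0.015]
force: [-0.1, -0.9, -0.2]
gripper_width: 0.0346
grasp_force: 0.0
```

```bash
python3 -c "
from h import *
go([.71,.283,.16],0);print(env.observe()['q'].round(2))"
```

```text
turn [ 0.0006 -0.0097 -0.0049] then dp [ 0.0937 -0.2401  0.0076] | now [0.6163 0.0429 0.1676] yaw -0.28 clock 24.45 grip 0.0346 gf 0.0
[-0.26  0.55  0.17  1.69 -0.11  0.9  -1.61]
```

Call:
arm_command --dp '[[0.006,-0.015,0],[0.011,-0.028,0],[0.011,-0.028,0],[0.011,-0.028,0],[0.011,-0.028,0],[0.011,-0.028,0],[0.011,-0.028,0],[0.011,-0.028,0]]' --rotation '[[0,-0.0097,0],[0,0,0],[0,0,0],[0,0,0],[0,0,0],[0,0,0],[0,0,0],[0,0,0]]' --grip '[0,0,0,0,0,0,0,0]'

```text
clock: 25.12
position: [0.6978, 0.255, 0.1612]
ee_rot: [3.14, -0.007, -0.013]
force: [0.5, -0.3, -1.1]
gripper_width: 0.0
grasp_force: 0.0
```

Call:
arm_command --dp '[[0.011,-0.029,0],[0,0,0],[0,0,0.02],[0,0,0.03],[0,0,0.03],[0,0,0.008],[0,0,0]]' --rotation '[[0,0,0],[0,0,0],[0,0,0],[0,0,0],[0,0,0],[0,0,0],[0,0,0]]' --grip '[0,0,0,0,0,0,0]'

```text
clock: 25.7
position: [0.7061, 0.2818, 0.0701]
ee_rot: [3.138, -0.007, -0.021]
force: [-0.2, 0.4, -0.3]
gripper_width: 0.0
grasp_force: 0.0
```

```bash
python3 -c "
from h import *
go([.60,.283,.08],0);print(env.observe()['q'].round(2))
f=grab('top');g=grab('side')
print(bubbles(f))
hsv=cv2.cvtColor(g['frame'],cv2.COLOR_RGB2HSV);m=cv2.inRange(hsv,(0,100,50),(5,255,255));k,l,st,ce=cv2.connectedComponentsWithStats(m);print([(ce[i].round(1).tolist(),int(st[i][4])) for i in range(1,k) if st[i][4]>30])
o=np.zeros((600,800,3),np.uint8);o[:300,:400]=cv2.resize(f['frame'][150:225,250:350],(400,300));o[:300,400:]=cv2.resize(f['frame'][130:220,120:240],(400,300))
o[300:,:400]=cv2.resize(g['frame'][150:240,220:340],(400,300));o[300:,400:]=cv2.resize(g['frame'][210:315,80:220],(400,300))
cv2.imwrite('pics/d5.png',o[:,:,::-1])"
```

```text
turn [ 0.0037  0.0133 -0.0044] then dp [-0.1061 -0.0012 -0.0099] | now [0.7061 0.2818 0.0701] yaw -0.25 clock 25.7 grip 0.0 gf 0.0
[-0.52  0.86  0.16  1.33 -0.15  0.98 -1.9 ]
{'pitch': (np.float64(0.9817446084517427), 22, [0, 0, 0, 0, 0, 0, 0, 21, 313, 473, 488, 434, 242, 6, 0, 0, 0, 0, 0, 0], (np.int64(334), np.int64(174), np.int32(7), np.int32(22))), 'roll': (np.float64(-0.16764076977904283), 23, [7, 0, 0, 1, 0, 0, 0, 64, 350, 507, 524, 438, 193, 0, 0, 0, 0, 0, 0, 5, 46], (np.int64(314), np.int64(218), np.int32(23), np.int32(8)))}
[([309.9, 117.3], 55), ([148.9, 245.2], 127), ([102.7, 278.8], 138)]
```

View pics/d5.png

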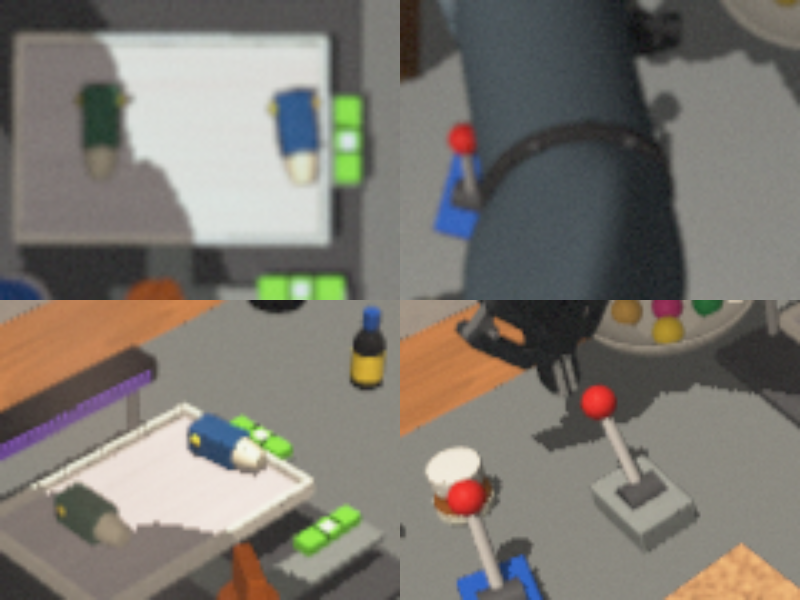

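d5: both poppers lie in the tray (the blue was nudged toward the right rim, (297,135), but flat on the floor); bubbles central; fingers behind the grey lever's red ball. Push it on.

Call:
arm_command --dp '[[-0.01,-0.001,-0.01],[-0.01,0,0],[-0.01,0,0],[-0.01,0,0],[-0.01,0,0],[-0.01,0,0],[-0.01,0,0],[-0.01,0,0]]' --rotation '[[0.003,0.013,0],[0,0,0],[0,0,0],[0,0,0],[0,0,0],[0,0,0],[0,0,0],[0,0,0]]' --grip '[0,0,0,0,0,0,0,0]'

```text
clock: 26.47
position: [0.6298, 0.2843, 0.086]
ee_rot: [-3.138, 0.008, -0.015]
force: [0.3, 0.7, 0.5]
gripper_width: -0.0002
grasp_force: 0.5
```

Call:
arm_command --dp '[[-0.008,0,0],[-0.006,0,0],[0,0,0]]' --rotation '[[0,0,0],[0,0,0],[0,0,0]]' --grip '[0,0,0]'

```text
clock: 26.72
position: [0.6138, 0.2844, 0.0841]
ee_rot: [-3.139, 0.006, -0.009]
force: [0.3, 0.8, -0.4]
gripper_width: 0.0001
grasp_force: 0.0
```

```bash
python3 -c "
from h import *
go([.60,.283,.08],0)
g=grab('side')
hsv=cv2.cvtColor(g['frame'],cv2.COLOR_RGB2HSV);m=cv2.inRange(hsv,(0,100,50),(5,255,255));k,l,st,ce=cv2.connectedComponentsWithStats(m);print([(ce[i].round(1).tolist(),int(st[i][4])) for i in range(1,k) if st[i][4]>30], proj(g,(.578,.28,.092)))
"
```

```text
turn [-0.0026 -0.006  -0.0039] then dp [-0.0138  0.0014  0.0041] | now [0.6138 0.2844 0.0841] yaw -0.23 clock 26.72 grip 0.0001 gf 0.0
[([309.8, 117.6], 58), ([166.1, 259.2], 138), ([102.7, 278.8], 139)] [170.38342289 263.59718956]
```

Call:
arm_command --dp '[[-0.005,0,0.002],[-0.005,0,0],[-0.002,0,0],[0,0,0]]' --rotation '[[0,0,0],[0,0,0],[0,0,0],[0,0,0]]' --grip '[0,0,0,0]'

```text
clock: 27.1
position: [0.6026, 0.2839, 0.0806]
ee_rot: [-3.14, 0.007, -0.01]
force: [2.9, 0.2, -1.7]
gripper_width: 0.0002
grasp_force: 1.3
```

Call:
arm_command --dp '[[-0.003,0,0],[0,0,0]]' --rotation '[[0,0,0],[0,0,0]]' --grip '[0,0]'

```text
clock: 27.27
position: [0.6023, 0.284, 0.0811]
ee_rot: [-3.139, 0.008, -0.017]
force: [10.5, 1.1, -4.7]
gripper_width: 0.0001
grasp_force: 5.4
```

Call:
arm_command --dp '[[-0.003,0,0],[0,0,0]]' --rotation '[[0,0,0],[0,0,0]]' --grip '[0,0]'

```text
clock: 27.43
position: [0.602, 0.284, 0.0814]
ee_rot: [-3.138, 0.009, -0.025]
force: [20.2, 1.1, -13.2]
gripper_width: 0.0003
grasp_force: 10.1
```

```bash
python3 -c "
from h import *
go([.60,.283,.08],0)
g=grab('side')
hsv=cv2.cvtColor(g['frame'],cv2.COLOR_RGB2HSV);m=cv2.inRange(hsv,(0,100,50),(5,255,255));k,l,st,ce=cv2.connectedComponentsWithStats(m);print([(ce[i].round(1).tolist(),int(st[i][4])) for i in range(1,k) if st[i][4]>30], proj(g,(.578,.28,.092)))
"
```

```text
turn [-0.0033 -0.0161 -0.0058] then dp [-0.002   0.001   0.0014] | now [0.602  0.284  0.0814] yaw -0.34 clock 27.43 grip 0.0003 gf 10.1
[([309.7, 117.8], 59), ([169.5, 263.8], 133), ([102.7, 278.8], 139)] [170.38342289 263.59718956]
```

Call:
arm_command --dp '[[0.015,0,0],[0.015,0,0],[0,0,-0.03],[0,0,-0.03],[0,0,-0.02],[0,0,0],[0,0,0],[0,0,0]]' --rotation '[[0,0,0],[0,-0.016,0],[0,0,0],[0,0,0],[0,0,0],[0,0,0],[0,0,0],[0,0,0]]' --grip '[0,0,0,0,0,0,0,0]'

```text
clock: 28.15
position: [0.6263, 0.2836, 0.1599]
ee_rot: [-3.141, 0.007, 0.02]
force: [0.1, -0.3, -1.6]
gripper_width: 0.0001
grasp_force: 0.0
```

Call:
arm_command --dp '[[-0.02,0,0],[-0.03,0,0],[-0.03,0,0],[-0.03,0,0],[0,0,0],[0,0,0],[0,0,0],[0,0,0]]' --rotation '[[0,0,0],[0,0,0],[0,0,0],[0,0,0],[0,0,0],[0,0,0],[0,0,0],[0,0,0]]' --grip '[0,0,0,0,0,0,0,0]'

```text
clock: 28.82
position: [0.5179, 0.2839, 0.1614]
ee_rot: [-3.141, 0.008, 0.017]
force: [0.4, 0.4, 0.4]
gripper_width: 0.0001
grasp_force: 0.0
```

```bash
python3 -c "
from h import *
go([.525,.281,.08],0);print(env.observe()['q'].round(2))
f=grab('top');g=grab('side');print(bubbles(f))
for x in (f,g):
  hsv=cv2.cvtColor(x['frame'],cv2.COLOR_RGB2HSV);m=cv2.inRange(hsv,(0,100,50),(5,255,255));k,l,st,ce=cv2.connectedComponentsWithStats(m);print([(ce[i].round(1).tolist(),int(st[i][4])) for i in range(1,k) if st[i][4]>30], proj(x,(.578,.28,.092)))
o=np.zeros((300,800,3),np.uint8);o[:,:400]=cv2.resize(g['frame'][150:240,220:340],(400,300));o[:,400:]=cv2.resize(g['frame'][210:315,80:220],(400,300))
cv2.imwrite('pics/d6.png',o[:,:,::-1])"
```

```text
turn [-0.0009  0.0109 -0.0051] then dp [0.0071 0.0029 0.0814] | now [0.5179 0.2839 0.1614] yaw -0.29 clock 28.82 grip 0.0001 gf 0.0
[-0.69  0.53  0.18  1.75 -0.13  0.88 -2.03]
{'pitch': (np.float64(0.9925321119187506), 22, [0, 0, 0, 0, 0, 0, 0, 10, 288, 444, 460, 400, 223, 1, 0, 0, 0, 0, 0, 0], (np.int64(334), np.int64(174), np.int32(7), np.int32(22))), 'roll': (np.float64(-0.2644333570919463), 23, [6, 0, 0, 0, 0, 0, 0, 44, 322, 474, 489, 408, 175, 0, 0, 0, 0, 0, 0, 0, 34], (np.int64(314), np.int64(218), np.int32(23), np.int32(8)))}
[([428.2, 113.7], 45), ([183.9, 192.2], 69)] [185.19369931 192.7578814 ]
[([309.8, 117.2], 55), ([169.4, 263.7], 125), ([102.8, 278.7], 137)] [170.38342289 263.59718956]
```

View pics/d6.png

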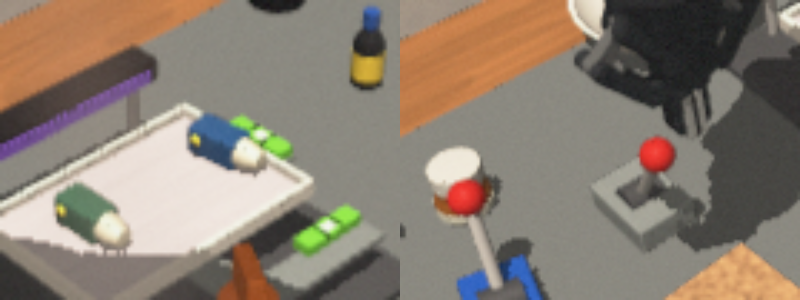

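```bash
python3 -c "
from h import *
g=grab('side');f=grab('top')
T=np.load('top0.npy',allow_pickle=True).item();S=np.load('side0.npy',allow_pickle=True).item()
for a in (S,g):
  hsv=cv2.cvtColor(a['frame'],cv2.COLOR_RGB2HSV);m=cv2.inRange(hsv,(125,60,30),(160,255,255))[165:225,190:280]>0;p=a['frame'][165:225,190:280][m];print(m.sum(),p.mean(0))
for a in (T,f):
  hsv=cv2.cvtColor(a['frame'],cv2.COLOR_RGB2HSV);m=cv2.inRange(hsv,(125,60,30),(160,255,255))[135:155,250:340]>0;p=a['frame'][135:155,250:340][m];print(m.sum(),p.mean(0))
"
```

```text
273 [ 92.86080586  67.49084249 115.02930403]
277 [109.80144404  78.89530686 136.41877256]
248 [62.06451613 47.13306452 82.06048387]
253 [72.26086957 55.36363636 94.91304348]
```

Call:
arm_command --dp '[[0.007,0.003,0.02],[0,0,0.03],[0,0,0.03],[0,0,0],[0,0,0],[0,0,0],[0,0,0],[0,0,0]]' --rotation '[[0,0.011,0],[0,0,0],[0,0,0],[0,0,0],[0,0,0],[0,0,0],[0,0,0],[0,0,0]]' --grip '[0,0,0,0,0,0,0,0]'

```text
clock: 29.68
position: [0.5249, 0.2817, 0.0836]
ee_rot: [-3.139, 0.007, -0.004]
force: [0.4, 0.1, 0.0]
gripper_width: -0.0001
grasp_force: 0.0
```

Call:
arm_command --dp '[[0,0,0],[0,0,0],[0,0,0],[0,0,0],[0,0,0],[0,0,0],[0,0,0],[0,0,0]]' --rotation '[[0,0,0],[0,0,0],[0,0,0],[0,0,0],[0,0,0],[0,0,0],[0,0,0],[0,0,0]]' --grip '[0,0,0,0,0,0,0,0]'

```text
clock: 30.35
position: [0.5239, 0.2812, 0.0818]
ee_rot: [-3.14, 0.007, -0.0]
force: [-0.1, 0.7, 0.6]
gripper_width: -0.0001
grasp_force: 0.0
```

Call:
arm_command --dp '[[0,0,0],[0,0,0],[0,0,0],[0,0,0],[0,0,0],[0,0,0],[0,0,0],[0,0,0]]' --rotation '[[0,0,0],[0,0,0],[0,0,0],[0,0,0],[0,0,0],[0,0,0],[0,0,0],[0,0,0]]' --grip '[0,0,0,0,0,0,0,0]'

```text
clock: 31.02
position: [0.5239, 0.2813, 0.0819]
ee_rot: [-3.14, 0.007, -0.0]
force: [-0.2, -0.1, 0.6]
gripper_width: 0.0002
grasp_force: 0.0
```

Call:
arm_command --dp '[[0,0,0],[0,0,0],[0,0,0],[0,0,0],[0,0,0],[0,0,0],[0,0,0],[0,0,0]]' --rotation '[[0,0,0],[0,0,0],[0,0,0],[0,0,0],[0,0,0],[0,0,0],[0,0,0],[0,0,0]]' --grip '[0,0,0,0,0,0,0,0]'

```text
clock: 31.68
position: [0.5239, 0.2813, 0.0819]
ee_rot: [-3.14, 0.007, -0.0]
force: [0.4, 0.4, -0.3]
gripper_width: 0.0
grasp_force: 0.0
```

Call:
arm_command --dp '[[0.01,0,0],[0.01,0,0],[0.01,0,0],[0.01,0,0],[0.01,0,0],[0.01,0,0],[0.01,0,0],[0.01,0,0]]' --rotation '[[0,0,0],[0,0,0],[0,0,0],[0,0,0],[0,0,0],[0,0,0],[0,0,0],[0,0,0]]' --grip '[0,0,0,0,0,0,0,0]'

```text
clock: 32.35
position: [0.6052, 0.2806, 0.0817]
ee_rot: [-3.14, 0.008, -0.0]
force: [-1.1, -0.5, 1.1]
gripper_width: 0.0002
grasp_force: 0.5
```

Call:
arm_command --dp '[[0.01,0,0],[0.006,0,0],[0.004,0,0],[0,0,0]]' --rotation '[[0,0,0],[0,0,0],[0,0,0],[0,0,0]]' --grip '[0,0,0,0]'

```text
clock: 32.68
position: [0.6249, 0.2804, 0.0816]
ee_rot: [-3.14, 0.008, -0.001]
force: [-0.4, 0.3, 0.5]
gripper_width: -0.0001
grasp_force: 0.0
```

Call:
arm_command --dp '[[0.004,0,0],[0.004,0,0],[0.002,0,0],[0,0,0]]' --rotation '[[0,0,0],[0,0,0],[0,0,0],[0,0,0]]' --grip '[0,0,0,0]'

```text
clock: 33.02
position: [0.632, 0.281, 0.0817]
ee_rot: [-3.141, 0.006, 0.006]
force: [-7.9, -1.0, 3.3]
gripper_width: -0.0004
grasp_force: 3.7
```

Call:
arm_command --dp '[[0.003,0,0],[0,0,0]]' --rotation '[[0,0,0],[0,0,0]]' --grip '[0,0]'

```text
clock: 33.18
position: [0.6323, 0.281, 0.0815]
ee_rot: [-3.141, 0.005, 0.014]
force: [-17.1, -1.5, 10.5]
gripper_width: -0.0004
grasp_force: 8.4
```

Fully off. Back away and lift, then locate the poppers.

Call:
arm_command --dp '[[-0.015,0,0],[-0.02,0,0],[0,0,-0.03],[0,0,-0.03],[0,0,-0.02],[0,0.02,0],[0,0.03,0],[0,0.03,0]]' --rotation '[[0,0,0],[0,0.014,0],[0,0,0],[0,0,0],[0,0,0],[0,0,0],[0,0,0],[0,0,0]]' --grip '[0,0,0,0,0.03,0.045,0.045,0.045]'

```text
clock: 33.85
position: [0.6006, 0.2011, 0.1626]
ee_rot: [-3.139, 0.003, -0.025]
force: [0.7, -0.9, -0.6]
gripper_width: 0.0447
grasp_force: 0.0
```

```bash
cat >> h.py <<'E'
def pops(f,z):
    hsv=cv2.cvtColor(f['frame'],cv2.COLOR_RGB2HSV);u0,v0=proj(f,(.69,.11,.06));u1,v1=proj(f,(.53,-.12,.06))
    for n,lo,hi in(('blue',(95,90,30),(130,255,255)),('green',(55,60,20),(90,255,130))):
        m=cv2.inRange(hsv,lo,hi);k=np.zeros_like(m);k[int(v0):int(v1)+1,int(u0):int(u1)-2]=1;m=m*k
        kk,l,st,ce=cv2.connectedComponentsWithStats(m)
        for i in range(1,kk):
            if st[i][4]>30:
                ys,xs=np.nonzero(l==i);r=cv2.minAreaRect(np.stack([xs,ys],1).astype(np.float32))
                print(n,int(st[i][4]),plane(f,*r[0],z).round(4),'cen',plane(f,*ce[i],z).round(4),r)
E
python3 -c "
from h import *
f=grab('top');np.save('t3.npy',f,allow_pickle=True);g=grab('side');pops(f,.084);print(bubbles(f)['pitch'][0],bubbles(f)['roll'][0])
for x in (f,g):
  hsv=cv2.cvtColor(x['frame'],cv2.COLOR_RGB2HSV);m=cv2.inRange(hsv,(0,100,50),(5,255,255));k,l,st,ce=cv2.connectedComponentsWithStats(m);print([(ce[i].round(1).tolist(),int(st[i][4])) for i in range(1,k) if st[i][4]>30])
o=np.zeros((300,800,3),np.uint8);o[:,:]=cv2.resize(f['frame'][155:215,235:395],(800,300));
cv2.imwrite('pics/d7.png',o[:,:,::-1])"
```

```text
blue 121 [ 0.6099 -0.0844  0.084 ] cen [ 0.6097 -0.0842  0.084 ] ((323.7920837402344, 179.92079162597656), (14.129528045654297, 8.557319641113281), 84.2894058227539)
green 101 [0.6148 0.0459 0.084 ] cen [0.6153 0.0449 0.084 ] ((274.5, 178.5), (13.0, 7.0), 90.0)
0.963090621858393 2.7380317061685764
[([427.6, 114.1], 52), ([138.6, 171.0], 67)]
[([309.7, 117.9], 59), ([149.0, 245.3], 119), ([102.7, 278.8], 139)]
```

View pics/d7.png

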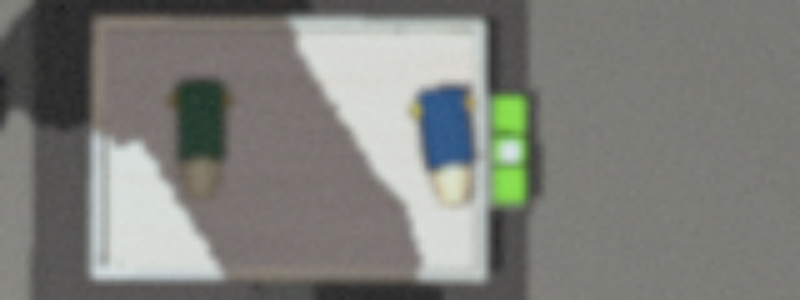

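d7: lever is back off; green at (200,125) straight, blue at (447,130) tilted ~6°, near the right rim. Pick the green one first.

Call:
arm_command --dp '[[0.002,0.02,0],[0.0024,0.0285,0],[0.0024,0.0285,0],[0.0024,0.0285,0],[0.0024,0.0285,0],[0.0024,0.0225,0],[0,0,0.01],[0,0,0.02]]' --rotation '[[0,-0.008,0],[0,0,0],[0,0,0],[0,0,0],[0,0,0],[0,0,0],[0,0,0],[0,0,0]]' --grip '[0.045,0.045,0.045,0.045,0.045,0.045,0.045,0.045]'

```text
clock: 34.62
position: [0.616, 0.0423, 0.1337]
ee_rot: [-3.14, 0.012, -0.018]
force: [0.4, 1.6, 0.1]
gripper_width: 0.0448
grasp_force: 0.0
```

```bash
python3 -c "
from h import *
go([.615,.044,.069],0)"
```

```text
turn [-0.0014 -0.0115 -0.0079] then dp [-0.001  -0.0017  0.0647] | now [0.616  0.0423 0.1337] yaw -0.45 clock 34.62 grip 0.0448 gf 0.0
```

Call:
arm_command --dp '[[-0.001,-0.0015,0.01],[0,0,0.02],[0,0,0.02],[0,0,0.01],[0,0,0.004],[0,0,0],[0,0,0],[0,0,0]]' --rotation '[[0,-0.0115,-0.008],[0,0,0],[0,0,0],[0,0,0],[0,0,0],[0,0,0],[0,0,0],[0,0,0]]' --grip '[0.045,0.045,0.045,0.045,0.045,0.04,0.035,0.03]'

```text
clock: 35.28
position: [0.6134, 0.046, 0.0687]
ee_rot: [-3.14, -0.006, 0.006]
force: [0.1, 0.0, -0.5]
gripper_width: 0.0302
grasp_force: 0.0
```

Call:
arm_command --dp '[[0,0,0],[0,0,0],[0,0,0],[0,0,0],[0,0,0],[0,0,0]]' --rotation '[[0,0,0],[0,0,0],[0,0,0],[0,0,0],[0,0,0],[0,0,0]]' --grip '[0.028,0.027,0.0264,0.026,0.0258,0.0256]'

```text
clock: 35.78
position: [0.6128, 0.0459, 0.068]
ee_rot: [-3.14, -0.005, 0.008]
force: [-1.1, -0.5, 3.5]
gripper_width: 0.026
grasp_force: 9.1
```

Call:
arm_command --dp '[[0,0,0],[0,0,0],[0,0,0]]' --rotation '[[0,0,0],[0,0,0],[0,0,0]]' --grip '[0.0254,0.0252,0.0252]'

```text
clock: 36.03
position: [0.6129, 0.0458, 0.068]
ee_rot: [-3.14, -0.005, 0.008]
force: [-1.0, 0.2, 4.4]
gripper_width: 0.0257
grasp_force: 18.0
```

Call:
arm_command --dp '[[0,0,-0.01],[0,0,-0.02],[0,0,-0.03],[0,0,-0.02],[-0.008,-0.016,0],[-0.0116,-0.0273,0],[-0.0116,-0.0273,0],[-0.0116,-0.0273,0]]' --rotation '[[0,0,0],[0,0,0],[0,0,0],[0,0,0],[0,0,0],[0,0,0],[0,0,0],[0,0,0]]' --grip '[0.0252,0.0252,0.0252,0.0252,0.0252,0.0252,0.0252,0.0252]'

```text
clock: 36.7
position: [0.5694, 0.1443, 0.1486]
ee_rot: [-3.14, -0.004, 0.008]
force: [-0.5, 0.7, 0.2]
gripper_width: 0.025
grasp_force: 17.7
```

Call:
arm_command --dp '[[-0.0116,-0.0273,0],[-0.0116,-0.0273,0],[-0.0116,-0.0273,0],[-0.0116,-0.0273,0],[-0.0116,-0.0273,0],[-0.0116,-0.0273,0],[-0.0116,-0.0273,0],[0,0,0]]' --rotation '[[0,0,0],[0,0,0],[0,0,0],[0,0,0],[0,0,0],[0,0,0],[0,0,0],[0,0,0]]' --grip '[0.0252,0.0252,0.0252,0.0252,0.0252,0.0252,0.0252,0.0252]'

```text
clock: 37.37
position: [0.4842, 0.3416, 0.1489]
ee_rot: [-3.136, -0.018, 0.012]
force: [-0.4, 1.6, -0.9]
gripper_width: 0.0254
grasp_force: 17.8
```

```bash
python3 -c "
from h import *
go([.489,.333,.018],0);print(env.observe()['q'].round(2))"
```

```text
turn [-0.0052  0.0074  0.0118] then dp [0.0048 0.0086 0.1309] | now [0.4842 0.3416 0.1489] yaw 0.68 clock 37.37 grip 0.0254 gf 17.8
[-0.8   0.54  0.17  1.77 -0.13  0.84 -2.12]
```

Call:
arm_command --dp '[[0.0048,0.0086,0],[0,0,0.02],[0,0,0.035],[0,0,0.035],[0,0,0.025],[0,0,0.008],[0,0,0.002],[0,0,0]]' --rotation '[[-0.005,0.007,0.012],[0,0,0],[0,0,0],[0,0,0],[0,0,0],[0,0,0],[0,0,0],[0,0,0]]' --grip '[0.0252,0.0252,0.0252,0.0252,0.0252,0.0252,0.0252,0.0252]'

```text
clock: 38.03
position: [0.4937, 0.3248, 0.0242]
ee_rot: [3.138, -0.015, 0.003]
force: [0.1, 0.1, 0.2]
gripper_width: 0.0254
grasp_force: 17.8
```

Call:
arm_command --dp '[[0,0,0.002],[0,0,0]]' --rotation '[[0,0,0],[0,0,0]]' --grip '[0.0252,0.0252]'

```text
clock: 38.2
position: [0.494, 0.3257, 0.0232]
ee_rot: [3.139, -0.014, 0.006]
force: [-0.2, -0.1, -0.5]
gripper_width: 0.0255
grasp_force: 17.8
```

Call:
arm_command --dp '[[0,0,0.002],[0,0,0.002],[0,0,0]]' --rotation '[[0,0,0],[0,0,0],[0,0,0]]' --grip '[0.0252,0.0252,0.0252]'

```text
clock: 38.45
position: [0.4936, 0.3256, 0.0183]
ee_rot: [3.139, -0.013, 0.004]
force: [0.9, 0.0, 2.2]
gripper_width: 0.0259
grasp_force: 18.0
```

Call:
arm_command --dp '[[0,0,0.001],[0,0,0]]' --rotation '[[0,0,0],[0,0,0]]' --grip '[0.0252,0.0252]'

```text
clock: 38.62
position: [0.4936, 0.3256, 0.0182]
ee_rot: [3.139, -0.013, 0.004]
force: [-3.5, -1.8, 14.9]
gripper_width: 0.0257
grasp_force: 19.6
```

Call:
arm_command --dp '[[0,0,0],[0,0,0],[0,0,0],[0,0,-0.01],[0,0,-0.03],[0,0,-0.04],[0,0,-0.04],[0,0,-0.01]]' --rotation '[[0,0,0],[0,0,0],[0,0,0],[0,0,0],[0,0,0],[0,0,0],[0,0,0],[0,0,0]]' --grip '[0.028,0.036,0.042,0.042,0.042,0.042,0.042,0.042]'

```text
clock: 39.28
position: [0.4953, 0.3269, 0.1531]
ee_rot: [-3.14, 0.014, -0.013]
force: [1.7, -0.0, 0.9]
gripper_width: 0.0418
grasp_force: 0.0
```

```bash
python3 -c "
from h import *
go([.61,-.084,.15],5.5);f=grab('top');pops(f,.084);print(bubbles(f)['pitch'][0],bubbles(f)['roll'][0])"
```

```text
turn [-0.0008 -0.0081 -0.1051] then dp [0.0748 0.42   0.0031] | now [0.4953 0.3269 0.1531] yaw -0.52 clock 39.28 grip 0.0418 gf 0.0
blue 118 [ 0.6099 -0.0844  0.084 ] cen [ 0.6094 -0.0842  0.084 ] ((323.7663879394531, 179.9303436279297), (14.123575210571289, 8.41982364654541), 84.80557250976562)
1.0163196398424328 -0.21596804554427992
```

Call:
arm_command --dp '[[0.002,0.015,0],[0.0056,0.031,0],[0.0056,0.0312,0],[0.0056,0.0312,0],[0.0056,0.0312,0],[0.0056,0.0312,0],[0.0056,0.0312,0],[0.0056,0.0312,0]]' --rotation '[[0,-0.008,-0.105],[0,0,0],[0,0,0],[0,0,0],[0,0,0],[0,0,0],[0,0,0],[0,0,0]]' --grip '[0.04,0.04,0.04,0.04,0.04,0.04,0.04,0.04]'

```text
clock: 40.0
position: [0.5547, 0.0957, 0.1471]
ee_rot: [3.134, 0.151, -0.011]
force: [0.1, 0.3, -0.9]
gripper_width: 0.0399
grasp_force: 0.0
```

Call:
arm_command --dp '[[0.0056,0.0312,0],[0.0056,0.0312,0],[0.0056,0.0312,0],[0.0056,0.0312,0],[0.0056,0.0312,0],[0.0056,0.0312,0],[0,0,0.02],[0,0,0.01]]' --rotation '[[0,0,0],[0,0,0],[0,0,0],[0,0,0],[0,0,0],[0,0,0],[0,0,0],[0,0,0]]' --grip '[0.04,0.04,0.04,0.04,0.04,0.04,0.04,0.04]'

```text
clock: 40.67
position: [0.6056, -0.0886, 0.1164]
ee_rot: [3.134, 0.145, -0.012]
force: [0.4, 0.5, 0.1]
gripper_width: 0.0405
grasp_force: 0.0
```

```bash
python3 -c "
from h import *
go([.611,-.0845,.0705],5.5);print(env.observe()['q'].round(2))"
```

```text
turn [ 0.0041  0.0076 -0.0035] then dp [ 0.0058 -0.0036  0.0459] | now [ 0.6056 -0.0886  0.1164] yaw 5.3 clock 40.67 grip 0.0405 gf 0.0
[-0.02  0.61  0.14  1.75 -0.1   0.8  -1.31]
```

Call:
arm_command --dp '[[0.0058,-0.0036,0],[0,0,0],[0,0,0.01],[0,0,0.015],[0,0,0.008],[0,0,0]]' --rotation '[[0.004,0.0076,-0.003],[0,0,0],[0,0,0],[0,0,0],[0,0,0],[0,0,0]]' --grip '[0.038,0.038,0.038,0.038,0.038,0.038]'

```text
clock: 41.17
position: [0.6112, -0.0808, 0.0833]
ee_rot: [-3.137, -0.158, 0.001]
force: [-0.0, 0.1, 0.4]
gripper_width: 0.038
grasp_force: 0.0
```

```bash
python3 -c "
from h import *
go([.611,-.0845,.0705],5.5);print(env.observe()['force'].round(1))
g=grab('side');cv2.imwrite('pics/d8.png',cv2.resize(g['frame'][150:220,260:340],(640,560),interpolation=cv2.INTER_CUBIC)[:,:,::-1])"
```

```text
turn [-0.0011  0.0004  0.0049] then dp [-0.0006  0.0037  0.0128] | now [ 0.6112 -0.0808  0.0833] yaw 5.78 clock 41.17 grip 0.038 gf 0.0
[-0.   0.1  0.4]
```

View pics/d8.png

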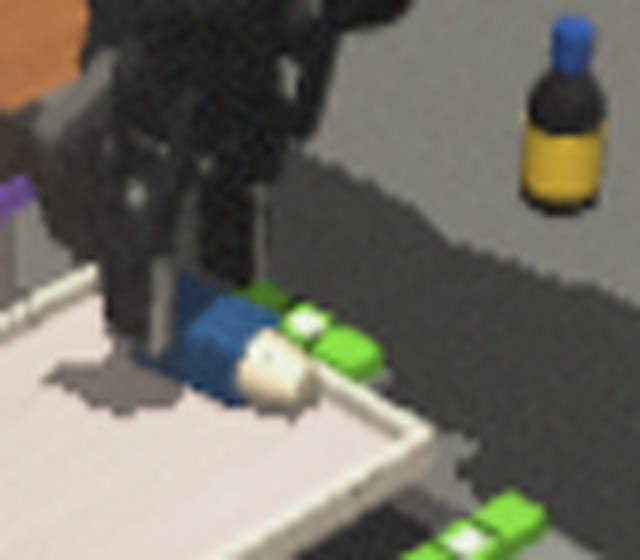

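d8: fingers straddle the blue block (210,330), the outer finger above the rim. Lower to z≈0.072 and close lightly.

Call:
arm_command --dp '[[0,0.0035,0],[0,0,0.004],[0,0,0.004],[0,0,0.003],[0,0,0]]' --rotation '[[0,0,0],[0,0,0],[0,0,0],[0,0,0],[0,0,0]]' --grip '[0.038,0.038,0.038,0.036,0.034]'

```text
clock: 41.63
position: [0.6115, -0.0851, 0.0729]
ee_rot: [-3.137, -0.156, 0.0]
force: [-0.5, 0.0, 0.3]
gripper_width: 0.0338
grasp_force: 0.0
```

Call:
arm_command --dp '[[0,0,0],[0,0,0],[0,0,0],[0,0,0],[0,0,0],[0,0,0],[0,0,0],[0,0,0]]' --rotation '[[0,0,0],[0,0,0],[0,0,0],[0,0,0],[0,0,0],[0,0,0],[0,0,0],[0,0,0]]' --grip '[0.032,0.03,0.028,0.027,0.0264,0.026,0.0258,0.0256]'

```text
clock: 42.3
position: [0.612, -0.0852, 0.0737]
ee_rot: [-3.137, -0.156, -0.002]
force: [0.2, -0.3, 1.8]
gripper_width: 0.0262
grasp_force: 8.2
```

Call:
arm_command --dp '[[0,0,0],[0,0,0],[0,0,0]]' --rotation '[[0,0,0],[0,0,0],[0,0,0]]' --grip '[0.0254,0.0252,0.0252]'

```text
clock: 42.55
position: [0.612, -0.0852, 0.0737]
ee_rot: [-3.137, -0.156, -0.002]
force: [-0.5, -1.1, 3.4]
gripper_width: 0.0258
grasp_force: 15.8
```

Call:
arm_command --dp '[[0,0,-0.01],[0,0,-0.02],[0,0,-0.03],[0,0,-0.02],[0,0,0],[-0.006,-0.014,0],[-0.0132,-0.0265,0],[-0.0132,-0.0265,0]]' --rotation '[[0,0,0],[0,0,0],[0,0,0],[0,0,0],[0,0,0.1],[0,0,0],[0,0,0],[0,0,0]]' --grip '[0.0252,0.0252,0.0252,0.0252,0.0252,0.0252,0.0252,0.0252]'

```text
clock: 43.22
position: [0.5786, -0.0178, 0.1535]
ee_rot: [-3.141, 0.002, -0.001]
force: [-0.5, 1.0, -1.1]
gripper_width: 0.0254
grasp_force: 15.7
```

Call:
arm_command --dp '[[-0.0132,-0.0265,0],[-0.0132,-0.0265,0],[-0.0132,-0.0265,0],[-0.0132,-0.0265,0],[-0.0132,-0.0265,0],[-0.0132,-0.0265,0],[-0.0132,-0.0265,0],[-0.0132,-0.0265,0]]' --rotation '[[0,0,0],[0,0,0],[0,0,0],[0,0,0],[0,0,0],[0,0,0],[0,0,0],[0,0,0]]' --grip '[0.0252,0.0252,0.0252,0.0252,0.0252,0.0252,0.0252,0.0252]'

```text
clock: 43.88
position: [0.4723, 0.1954, 0.1537]
ee_rot: [-3.141, -0.002, -0.0]
force: [-0.1, 1.4, 0.3]
gripper_width: 0.0257
grasp_force: 15.7
```

Call:
arm_command --dp '[[-0.0132,-0.0265,0],[-0.0132,-0.0265,0],[0,0,0],[0,0,0]]' --rotation '[[0,0,0],[0,0,0],[0,0,0],[0,0,0]]' --grip '[0.0252,0.0252,0.0252,0.0252]'

```text
clock: 44.22
position: [0.4459, 0.2488, 0.1536]
ee_rot: [-3.141, -0.008, 0.0]
force: [0.7, -0.5, -1.1]
gripper_width: 0.0259
grasp_force: 15.7
```

```bash
python3 -c "
from h import *
go([.438,.272,.024],0)"
```

```text
turn [-0.001   0.0003  0.005 ] then dp [-0.0079 -0.0232  0.1296] | now [0.4459 0.2488 0.1536] yaw 0.29 clock 44.22 grip 0.0259 gf 15.7
```

Call:
arm_command --dp '[[-0.008,-0.023,0],[0,0,0],[0,0,0.02],[0,0,0.035],[0,0,0.035],[0,0,0.025],[0,0,0.008],[0,0,0]]' --rotation '[[0,0,0.005],[0,0,0],[0,0,0],[0,0,0],[0,0,0],[0,0,0],[0,0,0],[0,0,0]]' --grip '[0.0252,0.0252,0.0252,0.0252,0.0252,0.0252,0.0252,0.0252]'

```text
clock: 44.88
position: [0.4389, 0.2683, 0.0291]
ee_rot: [3.14, -0.01, -0.004]
force: [-0.3, -0.2, -0.9]
gripper_width: 0.0256
grasp_force: 15.7
```

Call:
arm_command --dp '[[0,0,0.002],[0,0,0.002],[0,0,0]]' --rotation '[[0,0,0],[0,0,0],[0,0,0]]' --grip '[0.0252,0.0252,0.0252]'

```text
clock: 45.13
position: [0.4405, 0.2702, 0.0278]
ee_rot: [-3.14, 0.009, -0.004]
force: [0.1, -0.3, 0.5]
gripper_width: 0.026
grasp_force: 15.7
```

Call:
arm_command --dp '[[0,0,0.002],[0,0,0.001],[0,0,0]]' --rotation '[[0,0,0],[0,0,0],[0,0,0]]' --grip '[0.0252,0.0252,0.0252]'

```text
clock: 45.38
position: [0.4399, 0.2701, 0.024]
ee_rot: [-3.14, 0.008, -0.002]
force: [0.5, 0.2, -0.3]
gripper_width: 0.0252
grasp_force: 15.7
```

Call:
arm_command --dp '[[0,0,0.001],[0,0,0]]' --rotation '[[0,0,0],[0,0,0]]' --grip '[0.0252,0.0252]'

```text
clock: 45.55
position: [0.4399, 0.2702, 0.0235]
ee_rot: [-3.14, 0.008, -0.002]
force: [-1.9, -0.8, 10.6]
gripper_width: 0.0253
grasp_force: 17.0
```

Call:
arm_command --dp '[[0,0,0],[0,0,0],[0,0,0],[0,0,-0.01],[0,0,-0.03],[0,0,-0.04],[0,0,-0.04],[0,0,-0.02]]' --rotation '[[0,0,0],[0,0,0],[0,0,0],[0,0,0],[0,0,0],[0,0,0],[0,0,0],[0,0,0]]' --grip '[0.028,0.034,0.038,0.04,0.04,0.04,0.04,0.04]'

```text
clock: 46.22
position: [0.4408, 0.2701, 0.1674]
ee_rot: [-3.138, 0.01, -0.007]
force: [0.4, 0.1, -0.6]
gripper_width: 0.0398
grasp_force: 0.0
```

Call:
arm_command --dp '[[0,0.025,0],[0,0.04,0],[0,0.04,0],[0,0.04,0],[0,0.04,0],[0,0.04,0],[0,0.04,0],[0,0.04,0]]' --rotation '[[0,0,0],[0,0,0],[0,0,0],[0,0,0],[0,0,0],[0,0,0],[0,0,0],[0,0,0]]' --grip '[0.04,0.04,0.04,0.04,0.04,0.04,0.04,0.04]'

```text
clock: 46.88
position: [0.4375, -0.037, 0.1632]
ee_rot: [-3.141, 0.008, -0.002]
force: [0.8, 0.0, 0.6]
gripper_width: 0.0397
grasp_force: 0.0
```

Call:
arm_command --dp '[[0,0.04,0],[0,0.04,0],[0,0.04,0],[0,0.04,0],[0,0.02,0],[0,0,0],[0,0,0],[0,0,0]]' --rotation '[[0,0,0],[0,0,0],[0,0,0],[0,0,0],[0,0,0],[0,0,0],[0,0,0],[0,0,0]]' --grip '[0.04,0.04,0.04,0.04,0.04,0.04,0.04,0.04]'

```text
clock: 47.55
position: [0.4369, -0.2143, 0.1625]
ee_rot: [-3.14, 0.008, -0.001]
force: [0.2, 0.9, -0.2]
gripper_width: 0.0399
grasp_force: 0.0
```

```bash
python3 -c "
from h import *
f=grab('top');g=grab('side');print(bubbles(f),env.observe()['position'])
o=np.zeros((600,800,3),np.uint8);o[:300,:400]=cv2.resize(f['frame'],(400,300));o[:300,400:]=cv2.resize(f['frame'][150:285,110:290],(400,300))
o[300:,:400]=cv2.resize(g['frame'][150:240,220:340],(400,300));o[300:,400:]=cv2.resize(g['frame'][230:380,80:280],(400,300))
cv2.imwrite('pics/d9.png',o[:,:,::-1])"
```

```text
{'pitch': (np.float64(1.0112411367959886), 22, [0, 0, 0, 0, 0, 0, 0, 3, 239, 394, 407, 349, 185, 0, 0, 0, 0, 0, 0, 0], (np.int64(334), np.int64(174), np.int32(7), np.int32(22))), 'roll': (np.float64(-0.32787229573619), 23, [0, 0, 0, 0, 0, 0, 0, 23, 276, 420, 430, 356, 131, 0, 0, 0, 0, 0, 0, 0, 20], (np.int64(314), np.int64(218), np.int32(23), np.int32(8)))} [ 0.43711346 -0.21371771  0.16245886]
```

View pics/d9.png

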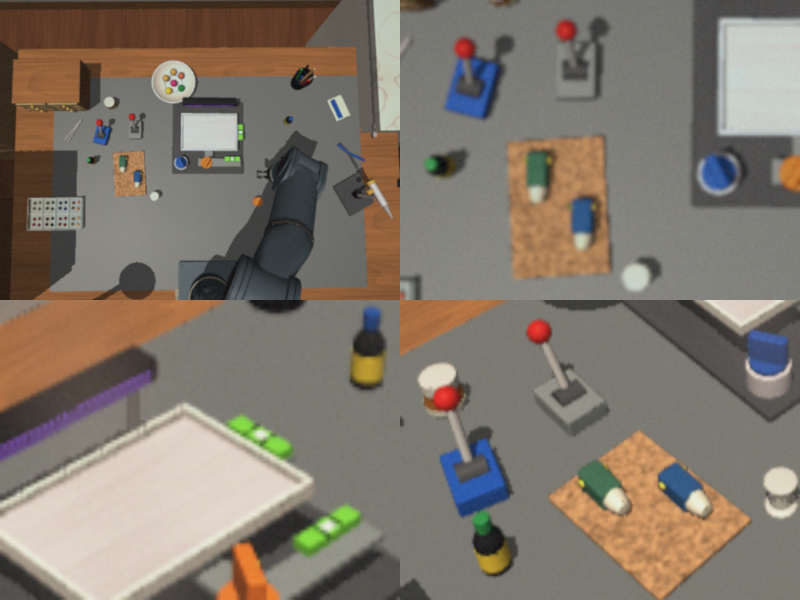

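d9: both poppers lie flat on the cork pad ((540,170) and (583,220)). The lever is off, the tray is empty with both bubbles central, and the bystanders are in place. Handing in.

```bash
python3 -c "
from rig import env
print(env.sign_off())"
```

```text
the job is handed in; nothing more can be done
None
```

I levelled the tray, laid the two poppers that were there (blue and green) on it, held the lamp lever over for about 4 s or more, pushed it back, moved both poppers to the cork pad with the tray still level, and handed the job in. No verdict came back, and I took the lever's "on" side from its starting lean along world x, which disagrees with the "about world +y" in the task text.

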